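Unstack the casting rings onto their firing pads

ROBOT

A 7-joint arm with a two-finger parallel gripper is mounted at the origin on the work surface. World frame = base frame: x ahead of the robot, y to its left, z up, the work surface at z = 0. Lengths are in m, angles in rad, forces in N, time in s.
With the tool pointing down it reaches from about 0.4 to 0.9 m from the base axis. Payload 5.6 kg.
Tool frame: the origin (TCP) lies midway between the tips of the shut fingers; the grasp point (between the pads) lies 19 mm behind it; z points along the fingers, y is the line along which they close (so a half turn about z gives the same grasp; the last joint's range is limited). The gripper opens to 92 mm and grips with 3 to 60 N. Pads are 20 mm wide; open, the fingers measure 128 mm over their backs; the gripper's body (75 mm by 189 mm) begins 69 mm behind the grasp point.
Start: joints at [-1.26, 0.468, -0.012, 1.603, 0.006, 1.071, -0.056], TCP at [0.225, 0.61, 0.215] pointing down, gripper open.
Joint ranges: [-2.53, 2.53], [-0.31, 2.02], [-1.57, 1.55], [0.28, 2.44], [-1.29, 4.43], [0.15, 1.84], [-2.92, 2.92]. Speed limits (rad/s): [2.57, 2.57, 3.14, 3.14, 3.14, 3.14, 3.14].

INTERFACE

Orientations are given as a rotation vector (axis times angle).
In Python, from station import env, imaging gives the robot as it stands. The module is installed in compiled form; this text tells all that it offers.
- The arm moves only by the tool carry_out, never from a script. Its arguments are lists of equal length, an entry for each row: "delta_pos": the shift along the tool's x, y, z in units of 0.4 m (1.0 is 0.4 m), a list of three; "delta_rot": the turn, a rotation vector about the tool's x, y, z in units of 360 degrees (1.0 is 360 degrees), a list of three. In form: {"delta_pos": [[tx, ty, tz], ...], "delta_rot": [[ax, ay, az], ...]}. A call has exactly 10 rows; each row is the pose to reach, as a shift and turn from the pose commanded when the call began, along the tool's axes at that moment, turning the shorter way round; what a row does not reach only later rows make up. A row lasts 1/12 s, in which the tool goes at most 41.7 mm and 7.16 degrees, less where a joint would pass 70% of its speed; a pose out of reach is approached as far as the arm can. A call with a number of a shift or a turn outside -1 to 1 is refused whole. A call with a gripper value outside its range is refused whole. "grip" is the opening, from 0 (shut) to 1 (fully open), set as the call begins (left out, the last holds). The fingers move at their own pace and stop on an object; "force" is the grip in N (left out, the last holds). Time passes only in rows, so rows that repeat a pose let the fingers close, or fill a call up. It gives the time, the measured TCP pose, the force, the opening and the grip force at its end, in the units of the state.
- env.get_state(): the state, without advancing time (a new reading comes with each control period).
- imaging.camera(name): name is "scene" or "top"; returns the picture (384x512x3 uint8, red, green, blue); there is no depth.
- imaging.calibration(name): a dict with "fx", "fy", "cx", "cy" (pixels), "distortion" ([k1, k2, p1, p2, k3] as OpenCV has them; the pictures are not rectified), "R" (3x3) and "t" (3): a world point X has camera coordinates R X + t. Camera axes: x right, y down, z forward; pixel columns grow to the right and rows downward; lengths in m; the calibration is good to about 2 mm. A picture is of the moment at which its call begins. calibration takes no time and is no camera call.
- env.hand_in(): hands the job in; it is judged then, once.
Trained networks look in the newest picture that a camera, given by its name, has taken for a name from the list of things; names that differ only in an ending like _2 or _b are one class to them, and where a whole thing is asked for, a point or a joint stands for the part that bears it (a point fixed in the world has none). Each returns a list of dicts, best first, with "conf" (0 to 1); they miss things now and then, are a little off and sometimes report something else, mostly with a low value. They report only what shows in the picture. A call takes as long as a camera call. They do not tell look-alikes from the thing itself.
- imaging.recognise(camera, thing): "rect" ([left, top, right, bottom] in pixels, round what is visible of it).
The state is a dict: "time": time; "joints": joint angles; "qd": joint speeds; "joint_torque": joint torques, N m; "position": TCP position; "orientation": TCP orientation; "contact_force": force on the tool from outside, world axes, zero at the start; "wrist_torque": the same for the moment, N m; "gripper_width": opening from 0.0 (shut) to 1.0 (fully open); "gripper_force": force on a finger pad.
Only numpy, scipy, OpenCV 4.12 (cv2) and the standard library are available. Lean on these libraries where they do the work, as an engineer would, in place of code of your own. Each camera call takes 0.05 s, during which the arm holds its last target. There are 200 camera calls.

TASK

The filled casting rings were left in two stacks on the dental bench. Take the stacks apart and stand each ring upright in the middle of the firing pad of its own size: the largest ring on the largest pad, the next on the next, down to the smallest ring on the smallest pad. The filling is brittle: set every ring down rather than dropping it, and tip none of them over.

Things in the scene. Friction and masses are not known exactly. Their poses are not given: they have to be found in the camera images.
- ring_a: largest filled casting ring: a solid upright cylinder, 68 mm across and 44 mm high, with a steel sleeve and a cream end face with a dark dot (sprue hole, flat). At the start it stands on the bench at the foot of one of the two stacks, anywhere among the pads. Origin: centre of its underside; z up along its axis. Loose.
- ring_b: second largest filled casting ring: a solid upright cylinder, 57 mm across and 44 mm high, with a steel sleeve and a cream end face with a dark dot (sprue hole, flat). At the start it stands on the bench at the foot of the other stack. Origin: centre of its underside; z up along its axis. Loose.
- ring_c: middle filled casting ring: a solid upright cylinder, 46 mm across and 38 mm high, with a steel sleeve and a cream end face with a dark dot (sprue hole, flat). At the start it lies on ring_a or on ring_b, under ring_e. Origin: centre of its underside; z up along its axis. Loose.
- ring_d: second smallest filled casting ring: a solid upright cylinder, 35 mm across and 38 mm high, with a steel sleeve and a cream end face with a dark dot (sprue hole, flat). At the start it lies on whichever of ring_a and ring_b does not carry ring_c; nothing on it. Origin: centre of its underside; z up along its axis. Loose.
- ring_e: smallest filled casting ring: a solid upright cylinder, 24 mm across and 34 mm high, with a steel sleeve and a cream end face with a dark dot (sprue hole, flat). At the start it lies on ring_c, on top of the three-high stack. Origin: centre of its underside; z up along its axis. Loose.
- pad_a: largest firing pad: a flat round tan fireclay disc 82 mm across and 8 mm thick, lying fixed on the bench, with a slightly paler flat round mark 68 mm across in its middle. Place for ring_a. Origin: centre of its underside (its top is 8 mm above); z up.
- pad_b: second largest firing pad: a flat round tan fireclay disc 71 mm across and 8 mm thick, lying fixed on the bench, with a slightly paler flat round mark 57 mm across in its middle. Place for ring_b. Origin: centre of its underside (its top is 8 mm above); z up.
- pad_c: middle firing pad: a flat round tan fireclay disc 60 mm across and 8 mm thick, lying fixed on the bench, with a slightly paler flat round mark 46 mm across in its middle. Place for ring_c. Origin: centre of its underside (its top is 8 mm above); z up.
- pad_d: second smallest firing pad: a flat round tan fireclay disc 49 mm across and 8 mm thick, lying fixed on the bench, with a slightly paler flat round mark 35 mm across in its middle. Place for ring_d. Origin: centre of its underside (its top is 8 mm above); z up.
- pad_e: smallest firing pad: a flat round tan fireclay disc 38 mm across and 8 mm thick, lying fixed on the bench, with a slightly paler flat round mark 24 mm across in its middle. Place for ring_e. Origin: centre of its underside (its top is 8 mm above); z up.
There are look-alikes about, which are no part of the job. What is shaped like the pad_d but green or pink is not meant. What is shaped like the pad_b but blue or turquoise is not meant.

How it is judged:
By the outcome, as a careful person would: the job done as asked, in the order asked, and still so for the second after the job is handed in, with the robot touching nothing.
It also fails if it takes over 144 s, if anything falls off the work surface, if the arm or the gripper's body presses on something with over 40 N, if the wrist force passes 120 N, or if a joint passes its speed limit or range.

## Working session

There is one attempt and no reset: what is moved stays moved. The work goes in short steps, Python scripts to look and compute and a tool call to move; the robot and the scene stay as the last step left them, time stands still between calls to the robot, and variables do not carry over. Pictures are saved under pics/ and viewed, at most 14 in all, crops included, and the job is handed in when it is done.

Besides the shell and the picture viewer there is one more tool, called after "Call:" as name(argument=value, ...), one argument or row to a line, values as JSON. carry_out: Moves the arm, as the interface text tells. Its arguments: {"type":"object","properties":{"delta_pos":{"type":"array"},"delta_rot":{"type":"array"},"grip":{"type":"number"},"force":{"type":"number"}},"required":["delta_pos","delta_rot"]}

```bash
mkdir -p pics; ls; python3 - <<'E'
from station import env, imaging
import cv2, numpy as np
np.set_printoptions(precision=4,suppress=True)
s=env.get_state(); print(s)
for n in ("top","scene"):
    im=imaging.camera(n); cv2.imwrite(f"pics/{n}0.png",cv2.resize(im[:,:,::-1],(800,600),interpolation=cv2.INTER_CUBIC))
    c=imaging.calibration(n); print(n,c)
    for t in ["ring_a","pad_a"]:
        for r in imaging.recognise(n,t): print(t,np.round(r["rect"],1),round(r["conf"],2))
E
```

```text
pics
{'time': 0.0, 'joints': array([-1.26  ,  0.4684, -0.0116,  1.6036,  0.006 ,  1.0714, -0.0563]), 'qd': array([-0.0012,  0.0005,  0.0002, -0.0013, -0.0001,  0.    ,  0.0012]), 'joint_torque': array([  0.0004, -52.0573,  -0.0123, -24.3758,  -0.0567,   0.0171,
         0.0001]), 'position': array([0.2251, 0.6092, 0.2136]), 'orientation': array([-0.5531, -3.0923,  0.0027]), 'contact_force': array([ 0.6664, -0.6108,  1.1646]), 'wrist_torque': array([-0.0109, -0.0197, -0.0079]), 'gripper_force': 0.0, 'gripper_width': 1.0012387309014117}
top {'fx': 482.0106684119871, 'fy': 482.0106684119871, 'cx': 248.7353859778949, 'cy': 189.70142412092815, 'distortion': array([-0.1238,  0.    ,  0.    ,  0.    ,  0.    ]), 'R': array([[-0.0573, -0.9984,  0.002 ],
       [-0.9783,  0.0558, -0.1996],
       [ 0.1991, -0.0134, -0.9799]]), 't': array([0.0221, 0.5469, 1.0768])}
ring_a [374.5 173.4 406.3 201.5] 0.85
ring_a [222.2 200.8 251.8 231.9] 0.84
ring_a [389.2 173.8 406.6 191.9] 0.53
pad_a [ 76.6 204.4 100.3 233.8] 0.9
pad_a [269.5 199.2 298.3 226. ] 0.9
pad_a [281.  146.  307.3 176.4] 0.8
pad_a [330
[... 400 characters left out ...]
,  0.    ,  0.    ]), 'R': array([[-0.7123,  0.7017,  0.0143],
       [ 0.523 ,  0.5443, -0.6559],
       [-0.468 , -0.4597, -0.7547]]), 't': array([ 0.3723, -0.2193,  1.4155])}
ring_a [171.7 144.7 187.3 159.1] 0.74
ring_a [192.3 196.3 212.8 214.1] 0.71
ring_a [255.2 194.7 279.9 216.1] 0.66
ring_a [258.7 187.1 272.7 201.8] 0.59
ring_a [172.5 134.7 182.7 148.4] 0.47
pad_a [346.7 271.4 367.5 298.5] 0.97
pad_a [293.3 243.1 305.6 255.5] 0.75
pad_a [252.  245.  269.5 259.6] 0.68
pad_a [222.7 143.5 240.9 167. ] 0.67
pad_a [170.1 132.  180.1 150.9] 0.66
pad_a [228.7 179.4 248.7 198.2] 0.65
pad_a [223.5 228.8 239.2 247.4] 0.64
pad_a [148.9 179.3 173.6 198.7] 0.58
pad_a [193.8 194.2 215.  212.2] 0.57
```

View pics/top0.png

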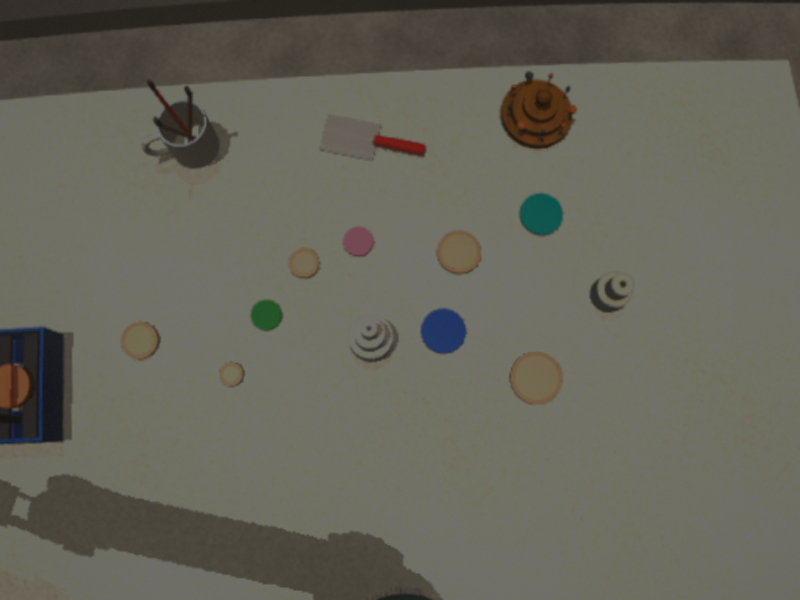

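View pics/scene0.png

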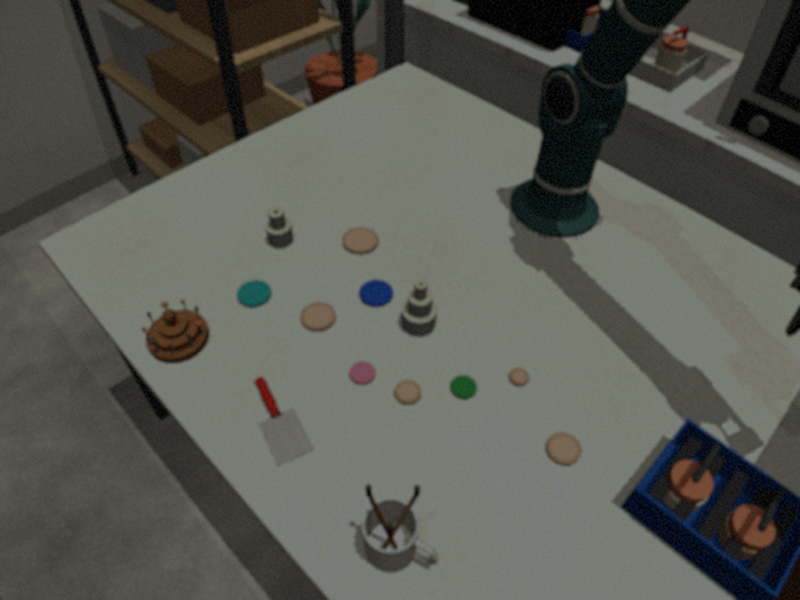

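The top view (800 px scale) shows the three-high stack at (370,335) and the two-high stack at (615,290). The tan pads are at (537,378) a, (459,252) b, (140,340) c, (304,263) d and (231,374) e. The look-alikes are blue, turquoise, green and pink. Next I'll rectify onto metric planes.

```bash
cat > h.py <<'E'
from station import env, imaging
import cv2, numpy as np
np.set_printoptions(precision=4,suppress=True)
def cal(n):
    c=imaging.calibration(n); K=np.array([[c["fx"],0,c["cx"]],[0,c["fy"],c["cy"]],[0,0,1.]]); return K,c["distortion"],c["R"],c["t"]
def proj(n,P):
    K,d,R,t=cal(n); return cv2.projectPoints(np.float64(P).reshape(-1,1,3),cv2.Rodrigues(R)[0],t,K,d)[0].reshape(-1,2)
def back(n,uv,z):
    K,d,R,t=cal(n); u=cv2.undistortPoints(np.float64(uv).reshape(-1,1,2),K,d).reshape(-1,2)
    D=np.c_[u,np.ones(len(u))]@R; C=-R.T@t; return (C+D*((z-C[2])/D[:,2])[:,None])[:,:2]
def rect(n,im,z,c,w,res):
    "metric patch: rows = x decreasing, cols = y decreasing, centre c, half width w"
    N=int(2*w/res)+1; a=w-np.arange(N)*res
    X,Y=np.meshgrid(c[0]+a,c[1]+a,indexing="ij")
    m=proj(n,np.c_[X.ravel(),Y.ravel(),np.full(X.size,z)]).reshape(N,N,2).astype(np.float32)
    return cv2.remap(im,m,None,cv2.INTER_CUBIC)
def pads(n,im,seeds,z=0.008):
    out={}
    for k,c in seeds.items():
        p=rect(n,im,z,c,0.06,0.0005); s=p[:,:,0].astype(float)-p[:,:,2]; s=cv2.GaussianBlur(s,(0,0),2)
        m=(s>(np.median(s)+np.percentile(s[100:140,100:140],50))/2).astype(np.uint8)
        _,L,S,C=cv2.connectedComponentsWithStats(m); i=L[120,120] or 1+np.argmax(S[1:,4])
        r=2*np.sqrt(S[i,4]/np.pi)*.5
        out[k]=(c[0]+.06-C[i][1]*.0005,c[1]+.06-C[i][0]*.0005,r)
    return out
E
python3 - <<'E'
from h import *
px={"a":(537,378),"b":(459,252),"c":(140,340),"d":(304,263),"e":(231,374)}
seeds={k:back("top",np.array(v)*.64,.008)[0] for k,v in px.items()}
for n in("top","scene"):
    im=imaging.camera(n)
    P=pads(n,im,seeds); P=pads(n,im,{k:v[:2] for k,v in P.items()})
    for k,v in P.items(): print(n,k,np.round(v[:2],4),"diam mm",round(v[2],1))
print(back("top",np.array([[370,328],[622,284]])*.64,.1))
T=imaging.camera("top");S=imaging.camera("scene")
rows=[]
c3=back("top",np.array([370,328])*.64,.116)[0];c2=back("top",np.array([622,284])*.64,.082)[0];print(c3,c2)
for c,zs in((c3,(.116,.082,.044)),(c2,(.116,.082,.044))):
    for n,im in(("top",T),("scene",S)):
        rows.append(np.hstack([rect(n,im,z,c,.05,.0005) for z in zs]))
a=np.vstack([np.hstack(rows[:2]),np.hstack(rows[2:])]);a=cv2.convertScaleAbs(a,alpha=1.6)
for i in range(2):
    for j in range(6): cv2.drawMarker(a,(j*201+100,i*201+100),(255,0,0),0,12,1)
cv2.imwrite("pics/r1.png",cv2.resize(a[:,:,::-1],(800,267)))
E
```

```text
top a [ 0.417  -0.2293] diam mm 82.8
top b [ 0.6238 -0.1248] diam mm 71.6
top c [0.5096 0.386 ] diam mm 61.2
top d [0.6199 0.1222] diam mm 50.1
top e [0.4495 0.2414] diam mm 39.1
scene a [ 0.418  -0.2304] diam mm 81.3
scene b [ 0.6244 -0.1265] diam mm 70.3
scene c [0.5114 0.3837] diam mm 59.4
scene d [0.6206 0.1202] diam mm 48.4
scene e [0.451  0.2395] diam mm 37.0
[[ 0.4936  0.0207]
 [ 0.5372 -0.3511]]
[0.491  0.0205] [ 0.5408 -0.3572]
```

View pics/r1.png

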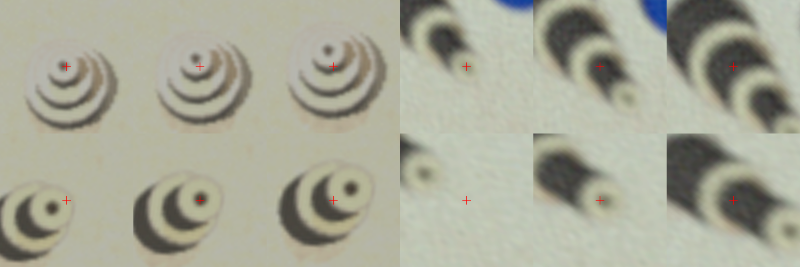

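The patches show the end-face dots sitting on the marked centres, with e at z=.116 and d at z=.082. I'll write a dot finder and work out which stack stands on ring_a.

```bash
cat >> h.py <<'E'
def dot(n,im,c,z,R=.012,name=None):
    "dark dot centre near c in plane z: darkest spot of a dot-minus-surround filter"
    w=.03; p=rect(n,im,z,c,w,.0005).astype(np.float32).mean(2)
    f=cv2.GaussianBlur(p,(0,0),9)-cv2.GaussianBlur(p,(0,0),5)
    a=np.arange(121)-60; Y,X=np.meshgrid(a,a,indexing="ij"); f[np.hypot(X,Y)>R/.0005]=-9
    i,j=np.unravel_index(np.argmax(f),f.shape)
    q=f[i-3:i+4,j-3:j+4]; q=np.clip(q-q.min(),0,None)**1; g=np.arange(-3,4)
    i2=i+(q.sum(1)*g).sum()/q.sum(); j2=j+(q.sum(0)*g).sum()/q.sum()
    return np.array([c[0]+w-i2*.0005,c[1]+w-j2*.0005]),f.max()
E
python3 - <<'E'
from h import *
T=imaging.camera("top");S=imaging.camera("scene")
for k,c,z in(("e",(.4925,.0215),.116),("d",(.541,-.358),.082)):
    for n,im in(("top",T),("scene",S)): print(k,n,*dot(n,im,c,z,.009))
# overlay hypotheses for bases in scene
for n,im in(("scene",S),("top",T)):
    tiles=[]
    for (c,hs) in(((.492,.021),((.034,.044),(.0285,.044))),((.541,-.358),((.034,.044),(.0285,.044)))):
        uv=proj(n,[[*c,.05]])[0].astype(int)
        for r,z in hs:
            a=np.linspace(0,6.283,60); F=5
            t=cv2.resize(im[uv[1]-28:uv[1]+28,uv[0]-28:uv[0]+28],None,fx=F,fy=F,interpolation=cv2.INTER_CUBIC); t=cv2.convertScaleAbs(t,alpha=1.6)
            for zz,col in((z,(255,0,0)),(0,(0,0,255))):
                q=proj(n,np.c_[c[0]+r*np.cos(a),c[1]+r*np.sin(a),0*a+zz]); q=((q-uv+28+.5)*F-.5).astype(int)
                cv2.polylines(t,[q],True,col,1)
            tiles.append(t)
    (globals().setdefault("rows",[])).append(np.hstack(tiles))
a=np.vstack(rows); cv2.imwrite("pics/r2.png",cv2.resize(a[:,:,::-1],(800,400)))
E
```

```text
e top [0.4919 0.0231] 14.312508
e scene [0.4896 0.0194] 6.555382
d top [ 0.5416 -0.3576] 22.385345
d scene [ 0.5401 -0.361 ] 10.060654
```

View pics/r2.png

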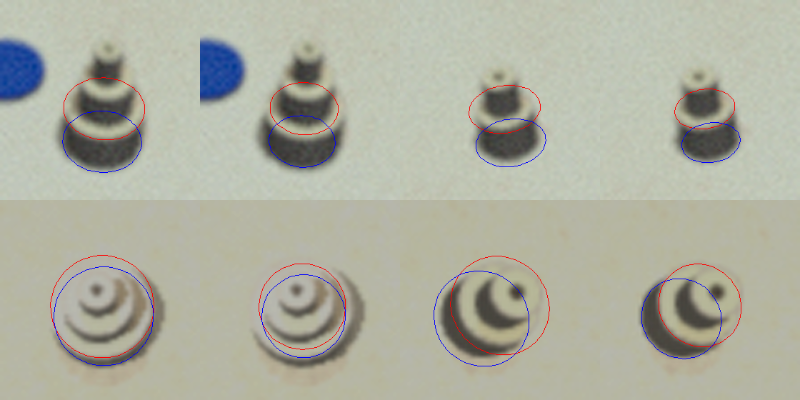

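Ring_a is the foot of the three-stack (e on c on a) and ring_b the foot of the other, with d sitting off-centre on it. Next is a move-planning helper.

```bash
cat > plan.py <<'E'
# usage: plan.py "x,y,z[,angdeg]" ... ; chained targets -> deltas in tool units per target
import sys
from h import *
from scipy.spatial.transform import Rotation as Ro
s=env.get_state(); p=s["position"]; R=Ro.from_rotvec(s["orientation"])
print("t",round(s["time"],2),"pos",p,"w mm",round(s["gripper_width"]*92,1),"F",s["contact_force"],"close dir deg",np.round(np.degrees(np.arctan2(*R.as_matrix()[1::-1,1])),1),"j",s["joints"])
for a in sys.argv[1:]:
    v=[float(q) for q in a.split(",")]; t=np.array(v[:3]); th=np.radians(v[3]) if len(v)>3 else np.arctan2(v[1],v[0])
    y=np.array([np.cos(th),np.sin(th),0]); z=np.array([0,0,-1.]); M=Ro.from_matrix(np.c_[np.cross(y,z),y,z])
    print(a,"pos",np.round(R.inv().apply(t-p)/.4,4).tolist(),"rot",np.round((R.inv()*M).as_rotvec()/2/np.pi,4).tolist()); p,R=t,M
E
python3 plan.py .491,.0215,.22 .491,.0215,.086
```

```text
t 0.6 pos [0.2253 0.6097 0.2146] w mm 92.0 F [-0.5509 -0.0108  0.3916] close dir deg 69.7 j [-1.26    0.4674 -0.0116  1.6027  0.006   1.0714 -0.0563]
.491,.0215,.22 pos [-1.1327, -1.1493, -0.0134] rot [0.0, 0.0, 0.1867]
.491,.0215,.086 pos [0.0, 0.0, 0.335] rot [0.0, 0.0, 0.0]
```

```bash
python3 plan.py .42,.32,.22 .491,.0215,.2 .491,.0215,.086
```

```text
t 0.6 pos [0.2253 0.6097 0.2146] w mm 92.0 F [-0.5509 -0.0108  0.3916] close dir deg 69.7 j [-1.26    0.4674 -0.0116  1.6027  0.006   1.0714 -0.0563]
.42,.32,.22 pos [-0.7077, -0.5108, -0.0134] rot [0.0, 0.0, 0.0901]
.491,.0215,.2 pos [-0.7012, -0.3111, 0.05] rot [0.0, 0.0, 0.0967]
.491,.0215,.086 pos [0.0, 0.0, 0.285] rot [0.0, 0.0, 0.0]
```

Call:
carry_out(
  delta_pos=[
    [-0.07,-0.05,0],
    [-0.14,-0.1,0],
    [-0.21,-0.15,0],
    [-0.28,-0.2,0],
    [-0.36,-0.26,-0.01],
    [-0.43,-0.31,-0.01],
    [-0.5,-0.36,-0.01],
    [-0.57,-0.41,-0.01],
    [-0.64,-0.46,-0.013],
    [-0.708,-0.511,-0.013],
  ],
  delta_rot=[
    [0,0,0.009],
    [0,0,0.018],
    [0,0,0.027],
    [0,0,0.036],
    [0,0,0.045],
    [0,0,0.054],
    [0,0,0.063],
    [0,0,0.072],
    [0,0,0.081],
    [0,0,0.09],
  ],
  grip=1.0,
  force=15,
)

```text
time: 1.43
position: [0.421, 0.3185, 0.2203]
orientation: [1.398, 2.813, 0.002]
contact_force: [1.0, 1.5, 0.8]
gripper_width: 1.0
gripper_force: 0.0
```

Call:
carry_out(
  delta_pos=[
    [-0.08,-0.035,0.005],
    [-0.16,-0.07,0.01],
    [-0.24,-0.105,0.015],
    [-0.32,-0.14,0.02],
    [-0.4,-0.175,0.03],
    [-0.48,-0.21,0.035],
    [-0.56,-0.245,0.04],
    [-0.63,-0.28,0.05],
    [-0.7012,-0.311,0.05],
    [-0.7012,-0.311,0.05],
  ],
  delta_rot=[
    [0,0,0.011],
    [0,0,0.022],
    [0,0,0.033],
    [0,0,0.044],
    [0,0,0.055],
    [0,0,0.066],
    [0,0,0.077],
    [0,0,0.088],
    [0,0,0.0967],
    [0,0,0.0967],
  ],
)

```text
time: 2.27
position: [0.4922, 0.015, 0.2003]
orientation: [2.182, 2.256, -0.001]
contact_force: [0.4, 0.1, -0.4]
gripper_width: 1.005
gripper_force: 0.0
```

```bash
python3 plan.py .491,.0215,.086
```

```text
t 2.27 pos [0.4922 0.015  0.2003] w mm 92.4 F [ 0.4263  0.0659 -0.384 ] close dir deg 1.9 j [-0.5277  0.2231  0.4928  2.0225 -0.1285  0.9242  0.0651]
.491,.0215,.086 pos [0.0172, -0.0029, 0.2856] rot [0.0003, 0.0004, -0.0017]
```

Call:
carry_out(
  delta_pos=[
    [0,0,0],
    [0,0,0.03],
    [0,0,0.06],
    [0,0,0.09],
    [0,0,0.12],
    [0,0,0.13],
    [0,0,0.13],
    [0,0,0.13],
    [0,0,0.13],
    [0,0,0.13],
  ],
  delta_rot=[
    [0,0,0],
    [0,0,0],
    [0,0,0],
    [0,0,0],
    [0,0,0],
    [0,0,0],
    [0,0,0],
    [0,0,0],
    [0,0,0],
    [0,0,0],
  ],
)

```text
time: 3.1
position: [0.4917, 0.0217, 0.1485]
orientation: [2.171, 2.27, 0.002]
contact_force: [0.2, -0.4, -0.0]
gripper_width: 1.001
gripper_force: 0.0
```

```bash
python3 plan.py .491,.0215,.086
```

```text
t 3.1 pos [0.4917 0.0217 0.1485] w mm 92.1 F [ 0.1536 -0.3827 -0.0433] close dir deg 2.5 j [-0.507   0.3016  0.4664  2.0678 -0.1861  0.8101  0.1143]
.491,.0215,.086 pos [-0.0005, -0.0021, 0.1563] rot [0.0002, -0.0001, 0.0001]
```

Call:
carry_out(
  delta_pos=[
    [0,0,0.02],
    [0,0,0.04],
    [0,0,0.06],
    [0,0,0.08],
    [0,0,0.1],
    [0,0,0.12],
    [0,0,0.14],
    [0,0,0.155],
    [0,0,0.155],
    [0,0,0.155],
  ],
  delta_rot=[
    [0,0,0],
    [0,0,0],
    [0,0,0],
    [0,0,0],
    [0,0,0],
    [0,0,0],
    [0,0,0],
    [0,0,0],
    [0,0,0],
    [0,0,0],
  ],
)

```text
time: 3.93
position: [0.491, 0.0213, 0.0854]
orientation: [-2.172, -2.269, 0.001]
contact_force: [0.1, -0.1, 0.4]
gripper_width: 1.002
gripper_force: 0.0
```

Call:
carry_out(
  delta_pos=[
    [0,0,0],
    [0,0,0],
    [0,0,0],
    [0,0,0],
    [0,0,0],
    [0,0,0],
    [0,0,0],
    [0,0,0],
    [0,0,0],
    [0,0,0],
  ],
  delta_rot=[
    [0,0,0],
    [0,0,0],
    [0,0,0],
    [0,0,0],
    [0,0,0],
    [0,0,0],
    [0,0,0],
    [0,0,0],
    [0,0,0],
    [0,0,0],
  ],
  grip=0,
)

```text
time: 4.77
position: [0.4912, 0.0214, 0.0858]
orientation: [2.172, 2.27, -0.0]
contact_force: [-1.1, -0.7, 1.2]
gripper_width: 0.297
gripper_force: 0.0
```

```bash
python3 - <<'E'
from h import *
S=[("top",(.417,-.2293)),]
E
python3 plan.py .491,.0215,.2 .4505,.2403,.14 .4505,.2403,.0125
```

```text
t 4.77 pos [0.4912 0.0214 0.0858] w mm 27.3 F [-1.1221 -0.7045  1.221 ] close dir deg 2.5 j [-0.4618  0.4091  0.4229  2.1066 -0.2641  0.6756  0.1815]
.491,.0215,.2 pos [0.0003, -0.0005, -0.2855] rot [0.0, 0.0, 0.0]
.4505,.2403,.14 pos [0.5509, -0.0772, 0.15] rot [0.0, 0.0, -0.071]
.4505,.2403,.0125 pos [0.0, 0.0, 0.3187] rot [0.0, 0.0, 0.0]
```

Call:
carry_out(
  delta_pos=[
    [0,0,0],
    [0,0,0],
    [0,0,0],
    [0,0,0],
    [0,0,-0.01],
    [0,0,-0.03],
    [0,0,-0.06],
    [0,0,-0.09],
    [0,0,-0.1],
    [0,0,-0.1],
  ],
  delta_rot=[
    [0,0,0],
    [0,0,0],
    [0,0,0],
    [0,0,0],
    [0,0,0],
    [0,0,0],
    [0,0,0],
    [0,0,0],
    [0,0,0],
    [0,0,0],
  ],
)

```text
time: 5.6
position: [0.4921, 0.0215, 0.1272]
orientation: [2.171, 2.269, 0.004]
contact_force: [-0.1, -0.5, -1.1]
gripper_width: 0.255
gripper_force: 15.0
```

```bash
python3 plan.py .491,.0215,.17 .4505,.2403,.14 .4505,.2403,.0125; python3 - <<'E'
from h import *
tiles=[]
for n in("top","scene"):
    im=imaging.camera(n); uv=proj(n,[[.491,.0215,.1]])[0].astype(int)
    tiles.append(cv2.resize(cv2.convertScaleAbs(im[uv[1]-50:uv[1]+50,uv[0]-50:uv[0]+50],alpha=1.6),(400,400),interpolation=cv2.INTER_CUBIC))
cv2.imwrite("pics/r3.png",np.hstack(tiles)[:,:,::-1])
E
```

```text
t 5.6 pos [0.4921 0.0215 0.1272] w mm 23.5 F [-0.1038 -0.47   -1.082 ] close dir deg 2.5 j [-0.4939  0.337   0.4556  2.0832 -0.2132  0.7622  0.138 ]
.491,.0215,.17 pos [0.0001, -0.0025, -0.1071] rot [0.0004, -0.0001, 0.0]
.4505,.2403,.14 pos [0.5509, -0.0772, 0.075] rot [0.0, 0.0, -0.071]
.4505,.2403,.0125 pos [0.0, 0.0, 0.3187] rot [0.0, 0.0, 0.0]
```

View pics/r3.png

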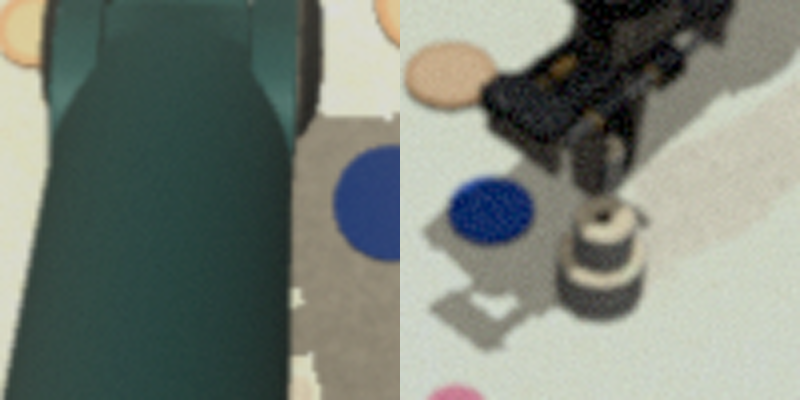

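Call:
carry_out(
  delta_pos=[
    [0,0,-0.03],
    [0.03,0,-0.06],
    [0.1,-0.01,-0.06],
    [0.18,-0.02,-0.06],
    [0.26,-0.035,-0.06],
    [0.34,-0.05,-0.05],
    [0.42,-0.06,-0.04],
    [0.49,-0.07,-0.035],
    [0.551,-0.0795,-0.032],
    [0.551,-0.0795,-0.032],
  ],
  delta_rot=[
    [0,0,0],
    [0,0,-0.005],
    [0,0,-0.013],
    [0,0,-0.022],
    [0,0,-0.032],
    [0,0,-0.042],
    [0,0,-0.052],
    [0,0,-0.062],
    [0,0,-0.071],
    [0,0,-0.071],
  ],
)

```text
time: 6.53
position: [0.4475, 0.2455, 0.1375]
orientation: [-1.602, -2.7, -0.0]
contact_force: [0.7, 0.8, 0.0]
gripper_width: 0.255
gripper_force: 15.0
```

Call:
carry_out(
  delta_pos=[
    [0,0,0],
    [0,0,0.03],
    [0,0,0.07],
    [0,0,0.11],
    [0,0,0.15],
    [0,0,0.19],
    [0,0,0.22],
    [0,0,0.25],
    [0,0,0.25],
    [0,0,0.25],
  ],
  delta_rot=[
    [0,0,0],
    [0,0,0],
    [0,0,0],
    [0,0,0],
    [0,0,0],
    [0,0,0],
    [0,0,0],
    [0,0,0],
    [0,0,0],
    [0,0,0],
  ],
)

```text
time: 7.37
position: [0.4497, 0.239, 0.0381]
orientation: [-1.619, -2.692, 0.002]
contact_force: [1.1, 0.6, 0.1]
gripper_width: 0.257
gripper_force: 15.0
```

```bash
python3 plan.py .4505,.2403,.0125; python3 - <<'E'
from h import *
tiles=[]
for n in("top","scene"):
    im=imaging.camera(n); uv=proj(n,[[.4505,.2403,.03]])[0].astype(int)
    tiles.append(cv2.resize(cv2.convertScaleAbs(im[uv[1]-40:uv[1]+40,uv[0]-40:uv[0]+40],alpha=1.6),(400,400),interpolation=cv2.INTER_CUBIC))
    print(n,"c dot",*dot(n,im,(.4915,.0215),.082,.012))
cv2.imwrite("pics/r4.png",np.hstack(tiles)[:,:,::-1])
E
```

```text
t 7.37 pos [0.4497 0.239  0.0381] w mm 23.7 F [1.0674 0.5542 0.1491] close dir deg 28.0 j [-0.7444  0.5048  0.2329  2.0737 -0.2024  0.5855  0.1181]
.4505,.2403,.0125 pos [0.002, 0.0033, 0.0641] rot [-0.0002, 0.0001, -0.0003]
top c dot [0.4909 0.0226] 20.4449
scene c dot [0.4901 0.0204] 20.798637
```

View pics/r4.png

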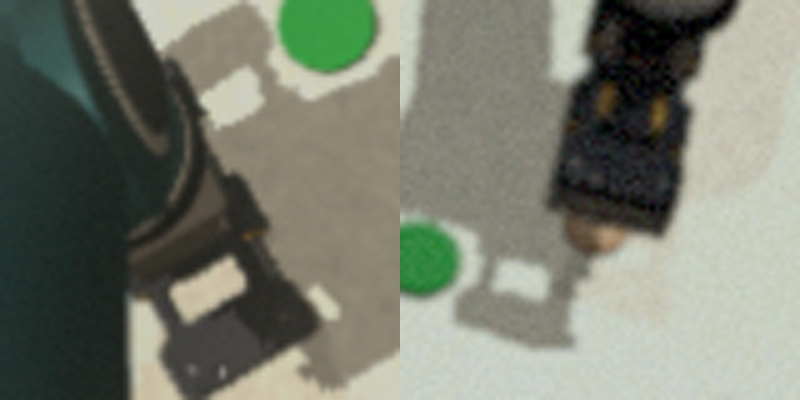

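Call:
carry_out(
  delta_pos=[
    [0.002,0.003,0.01],
    [0.002,0.003,0.02],
    [0.002,0.003,0.03],
    [0.002,0.003,0.04],
    [0.002,0.003,0.048],
    [0.002,0.003,0.054],
    [0.002,0.003,0.059],
    [0.002,0.003,0.062],
    [0.002,0.003,0.0645],
    [0.002,0.003,0.0645],
  ],
  delta_rot=[
    [0,0,0],
    [0,0,0],
    [0,0,0],
    [0,0,0],
    [0,0,0],
    [0,0,0],
    [0,0,0],
    [0,0,0],
    [0,0,0],
    [0,0,0],
  ],
)

```text
time: 8.3
position: [0.4504, 0.2414, 0.0127]
orientation: [-1.616, -2.694, 0.0]
contact_force: [0.2, -1.1, -1.2]
gripper_width: 0.257
gripper_force: 15.0
```

Call:
carry_out(
  delta_pos=[
    [0,0,0.0005],
    [0,0,0.001],
    [0,0,0.0015],
    [0,0,0.002],
    [0,0,0.002],
    [0,0,0.002],
    [0,0,0.002],
    [0,0,0.002],
    [0,0,0.002],
    [0,0,0.002],
  ],
  delta_rot=[
    [0,0,0],
    [0,0,0],
    [0,0,0],
    [0,0,0],
    [0,0,0],
    [0,0,0],
    [0,0,0],
    [0,0,0],
    [0,0,0],
    [0,0,0],
  ],
)

```text
time: 9.13
position: [0.4505, 0.2415, 0.012]
orientation: [1.616, 2.694, 0.0]
contact_force: [-0.9, 0.3, -0.8]
gripper_width: 0.254
gripper_force: 15.0
```

Call:
carry_out(
  delta_pos=[
    [0,0,0.001],
    [0,0,0.001],
    [0,0,0.002],
    [0,0,0.002],
    [0,0,0.003],
    [0,0,0.003],
    [0,0,0.003],
    [0,0,0.003],
    [0,0,0.003],
    [0,0,0.003],
  ],
  delta_rot=[
    [0,0,0],
    [0,0,0],
    [0,0,0],
    [0,0,0],
    [0,0,0],
    [0,0,0],
    [0,0,0],
    [0,0,0],
    [0,0,0],
    [0,0,0],
  ],
)

```text
time: 9.97
position: [0.4505, 0.2415, 0.0117]
orientation: [-1.616, -2.694, -0.001]
contact_force: [-2.4, -1.3, 9.7]
gripper_width: 0.256
gripper_force: 15.0
```

Call:
carry_out(
  delta_pos=[
    [0,0,0],
    [0,0,0],
    [0,0,0],
    [0,0,0],
    [0,0,-0.03],
    [0,0,-0.08],
    [0,0,-0.14],
    [0,0,-0.2],
    [0,0,-0.27],
    [0,0,-0.34],
  ],
  delta_rot=[
    [0,0,0],
    [0,0,0],
    [0,0,0],
    [0,0,0],
    [0,0,0],
    [0,0,0],
    [0,0,0],
    [0,0,0],
    [0,0,0],
    [0,0,0],
  ],
  grip=0.5,
)

```text
time: 10.8
position: [0.4501, 0.2411, 0.1486]
orientation: [1.617, 2.694, -0.0]
contact_force: [1.6, 0.4, -0.2]
gripper_width: 0.498
gripper_force: 0.0
```

```bash
python3 plan.py .4905,.0215,.14 .4905,.0215,.048
```

```text
t 10.8 pos [0.4501 0.2411 0.1486] w mm 45.8 F [ 1.6097  0.4373 -0.1827] close dir deg 28.1 j [-0.8017  0.3211  0.2913  2.0159 -0.1239  0.8214  0.0499]
.4905,.0215,.14 pos [-0.532, -0.1692, 0.0216] rot [-0.0, 0.0, 0.071]
.4905,.0215,.048 pos [0.0, 0.0, 0.23] rot [0.0, 0.0, 0.0]
```

Call:
carry_out(
  delta_pos=[
    [-0.06,-0.02,0],
    [-0.13,-0.04,0],
    [-0.2,-0.06,0],
    [-0.27,-0.08,0],
    [-0.34,-0.105,0.01],
    [-0.41,-0.13,0.015],
    [-0.48,-0.15,0.02],
    [-0.532,-0.169,0.022],
    [-0.532,-0.169,0.022],
    [-0.532,-0.169,0.022],
  ],
  delta_rot=[
    [0,0,0.008],
    [0,0,0.017],
    [0,0,0.026],
    [0,0,0.035],
    [0,0,0.045],
    [0,0,0.055],
    [0,0,0.064],
    [0,0,0.071],
    [0,0,0.071],
    [0,0,0.071],
  ],
  grip=0.8,
  force=20,
)

```text
time: 11.63
position: [0.491, 0.0208, 0.1386]
orientation: [2.175, 2.267, 0.001]
contact_force: [0.4, -0.1, 0.1]
gripper_width: 0.802
gripper_force: 0.0
```

Call:
carry_out(
  delta_pos=[
    [0,0,0],
    [0,0,0.0],
    [0,0,0.03],
    [0,0,0.06],
    [0,0,0.1],
    [0,0,0.14],
    [0,0,0.17],
    [0,0,0.2],
    [0,0,0.21],
    [0,0,0.21],
  ],
  delta_rot=[
    [0,0,0],
    [0,0,0],
    [0,0,0],
    [0,0,0],
    [0,0,0],
    [0,0,0],
    [0,0,0],
    [0,0,0],
    [0,0,0],
    [0,0,0],
  ],
)

```text
time: 12.47
position: [0.4901, 0.0228, 0.0532]
orientation: [-2.169, -2.271, 0.002]
contact_force: [-0.7, -0.8, 0.1]
gripper_width: 0.8
gripper_force: 0.0
```

```bash
python3 plan.py .4905,.0215,.048; python3 - <<'E'
from h import *
tiles=[]
for n in("top","scene"):
    im=imaging.camera(n); 
    print(n,"e",*dot(n,im,(.4505,.2403),.042,.009),"pad",pads(n,im,{"e":(.4505,.2403)}), "d",*dot(n,im,(.541,-.359),.082,.009))
    tiles.append(rect(n,im,.042,(.4505,.2403),.05,.00025)); tiles.append(rect(n,im,.008,(.4505,.2403),.05,.00025))
for t in tiles: cv2.drawMarker(t,(200,200),(255,0,0),0,20,1); cv2.circle(t,(200,200),76,(0,0,255),1); cv2.circle(t,(200,200),48,(0,0,255),1)
cv2.imwrite("pics/r5.png",cv2.resize(cv2.convertScaleAbs(np.hstack(tiles),alpha=1.6)[:,:,::-1],(800,200)))
E
```

```text
t 12.47 pos [0.4901 0.0228 0.0532] w mm 73.6 F [-0.7418 -0.765   0.1376] close dir deg 2.6 j [-0.4406  0.4689  0.3965  2.1202 -0.3102  0.6091  0.22  ]
.4905,.0215,.048 pos [-0.0034, 0.0008, 0.013] rot [-0.0003, -0.0, 0.0003]
top e [0.45   0.2434] 17.464943 pad {'e': (np.float64(0.4459788767140184), np.float64(0.24060780379499622), np.float64(124.4329047866284))} d [ 0.5416 -0.3576] 26.277924
scene e [0.4489 0.2402] 8.505409 pad {'e': (np.float64(0.42956504841721305), np.float64(0.2412652177689001), np.float64(85.61751204588063))} d [ 0.5404 -0.3609] 11.047752
```

View pics/r5.png

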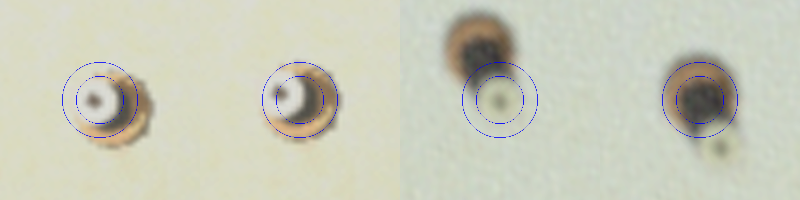

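Call:
carry_out(
  delta_pos=[
    [-0.002,0,0.005],
    [-0.002,0,0.009],
    [-0.002,0,0.013],
    [-0.002,0,0.013],
    [-0.002,0,0.013],
    [-0.002,0,0.013],
    [-0.002,0,0.013],
    [-0.002,0,0.013],
    [-0.002,0,0.013],
    [-0.002,0,0.013],
  ],
  delta_rot=[
    [0,0,0],
    [0,0,0],
    [0,0,0],
    [0,0,0],
    [0,0,0],
    [0,0,0],
    [0,0,0],
    [0,0,0],
    [0,0,0],
    [0,0,0],
  ],
)

```text
time: 13.4
position: [0.491, 0.0211, 0.0488]
orientation: [2.172, 2.27, 0.0]
contact_force: [-0.2, 0.8, 0.1]
gripper_width: 0.803
gripper_force: 0.0
```

Call:
carry_out(
  delta_pos=[
    [0,0,0],
    [0,0,0],
    [0,0,0],
    [0,0,0],
    [0,0,0],
    [0,0,0],
    [0,0,0],
    [0,0,0],
    [0,0,0],
    [0,0,0],
  ],
  delta_rot=[
    [0,0,0],
    [0,0,0],
    [0,0,0],
    [0,0,0],
    [0,0,0],
    [0,0,0],
    [0,0,0],
    [0,0,0],
    [0,0,0],
    [0,0,0],
  ],
  grip=0.1,
)

```text
time: 14.23
position: [0.491, 0.0211, 0.0488]
orientation: [-2.172, -2.27, 0.0]
contact_force: [0.1, -0.1, -0.2]
gripper_width: 0.494
gripper_force: 20.0
```

```bash
python3 plan.py .4905,.0215,.14  .5105,.3848,.14 .5105,.3848,.018 .5105,.3848,.012
```

```text
t 14.23 pos [0.491  0.0211 0.0488] w mm 45.5 F [ 0.1494 -0.0945 -0.1636] close dir deg 2.5 j [-0.433   0.4773  0.392   2.1214 -0.3171  0.5979  0.2275]
.4905,.0215,.14 pos [0.0011, -0.0011, -0.2281] rot [-0.0, -0.0, -0.0]
.5105,.3848,.14 pos [0.9052, 0.0897, 0.0] rot [0.0, 0.0, -0.0958]
.5105,.3848,.018 pos [0.0, 0.0, 0.305] rot [0.0, 0.0, 0.0]
.5105,.3848,.012 pos [0.0, 0.0, 0.015] rot [0.0, 0.0, 0.0]
```

Call:
carry_out(
  delta_pos=[
    [0,0,-0.01],
    [0,0,-0.03],
    [0,0,-0.06],
    [0,0,-0.1],
    [0,0,-0.14],
    [0,0,-0.18],
    [0,0,-0.21],
    [0,0,-0.228],
    [0,0,-0.228],
    [0,0,-0.228],
  ],
  delta_rot=[
    [0,0,0],
    [0,0,0],
    [0,0,0],
    [0,0,0],
    [0,0,0],
    [0,0,0],
    [0,0,0],
    [0,0,0],
    [0,0,0],
    [0,0,0],
  ],
)

```text
time: 15.07
position: [0.491, 0.0212, 0.1402]
orientation: [2.172, 2.27, 0.001]
contact_force: [-0.4, 0.1, -1.4]
gripper_width: 0.495
gripper_force: 20.0
```

Call:
carry_out(
  delta_pos=[
    [0.05,0,0],
    [0.14,0.01,0],
    [0.24,0.02,0],
    [0.34,0.03,0],
    [0.44,0.04,0],
    [0.54,0.05,0],
    [0.64,0.06,0],
    [0.74,0.07,0],
    [0.83,0.08,0],
    [0.906,0.089,0],
  ],
  delta_rot=[
    [0,0,-0.005],
    [0,0,-0.015],
    [0,0,-0.025],
    [0,0,-0.035],
    [0,0,-0.045],
    [0,0,-0.055],
    [0,0,-0.066],
    [0,0,-0.077],
    [0,0,-0.088],
    [0,0,-0.0958],
  ],
)

```text
time: 15.9
position: [0.5093, 0.3875, 0.1384]
orientation: [-1.394, -2.814, 0.002]
contact_force: [-0.3, -1.1, -1.7]
gripper_width: 0.498
gripper_force: 20.0
```

Call:
carry_out(
  delta_pos=[
    [0,0,0],
    [0,0,0],
    [0,0,0.04],
    [0,0,0.09],
    [0,0,0.14],
    [0,0,0.19],
    [0,0,0.24],
    [0,0,0.275],
    [0,0,0.29],
    [0,0,0.29],
  ],
  delta_rot=[
    [0,0,0],
    [0,0,0],
    [0,0,0],
    [0,0,0],
    [0,0,0],
    [0,0,0],
    [0,0,0],
    [0,0,0],
    [0,0,0],
    [0,0,0],
  ],
)

```text
time: 16.73
position: [0.51, 0.3828, 0.0222]
orientation: [-1.403, -2.81, 0.006]
contact_force: [-0.4, 0.0, -0.3]
gripper_width: 0.496
gripper_force: 20.0
```

```bash
python3 plan.py .5105,.3848,.0135; python3 - <<'E'
from h import *
for n in("top","scene"):
    im=imaging.camera(n)
    print(n,"a",*dot(n,im,(.4905,.021),.044,.014),"e",*dot(n,im,(.4505,.2403),.042,.009))
E
```

```text
t 16.73 pos [0.51   0.3828 0.0222] w mm 45.7 F [-0.4124  0.0046 -0.2515] close dir deg 36.9 j [-0.8413  0.6888  0.1987  1.7555 -0.1906  0.7197  0.1019]
.5105,.3848,.0135 pos [0.0031, 0.0041, 0.0217] rot [-0.0006, 0.0001, -0.0002]
top a [0.492  0.0167] 11.752483 e [0.45   0.2434] 10.764614
scene a [0.4909 0.0191] 20.939793 e [0.4494 0.2403] 6.26857
```

Call:
carry_out(
  delta_pos=[
    [0,0,0.0],
    [0,0,0.003],
    [0,0,0.006],
    [0,0,0.009],
    [0,0,0.012],
    [0,0,0.014],
    [0,0,0.016],
    [0,0,0.016],
    [0,0,0.016],
    [0,0,0.016],
  ],
  delta_rot=[
    [0,0,0],
    [0,0,0],
    [0,0,0],
    [0,0,0],
    [0,0,0],
    [0,0,0],
    [0,0,0],
    [0,0,0],
    [0,0,0],
    [0,0,0],
  ],
)

```text
time: 17.67
position: [0.5107, 0.3847, 0.0176]
orientation: [1.402, 2.812, 0.0]
contact_force: [0.0, -0.2, -1.0]
gripper_width: 0.5
gripper_force: 20.0
```

```bash
python3 plan.py .5105,.3848,.0128; python3 - <<'E'
from h import *
for n in("top","scene"):
    im=imaging.camera(n)
    print(n,"c",*dot(n,im,(.5105,.385),.052,.009))
E
```

```text
t 17.67 pos [0.5107 0.3847 0.0176] w mm 46.0 F [ 0.0367 -0.1648 -0.9512] close dir deg 37.0 j [-0.8406  0.6962  0.196   1.7549 -0.1929  0.7093  0.1037]
.5105,.3848,.0128 pos [0.0004, -0.0002, 0.012] rot [0.0, 0.0, -0.0]
top c [0.5177 0.3813] 2.543806
scene c [0.5115 0.3816] 3.8960943
```

Positions settle to within 0.2 mm after a call, so I'll set the ring down.

Call:
carry_out(
  delta_pos=[
    [0,0,0.002],
    [0,0,0.004],
    [0,0,0.006],
    [0,0,0.008],
    [0,0,0.0095],
    [0,0,0.0105],
    [0,0,0.0115],
    [0,0,0.012],
    [0,0,0.0125],
    [0,0,0.0125],
  ],
  delta_rot=[
    [0,0,0],
    [0,0,0],
    [0,0,0],
    [0,0,0],
    [0,0,0],
    [0,0,0],
    [0,0,0],
    [0,0,0],
    [0,0,0],
    [0,0,0],
  ],
)

```text
time: 18.6
position: [0.5107, 0.3847, 0.0128]
orientation: [-1.402, -2.811, -0.0]
contact_force: [-2.2, -0.5, 1.7]
gripper_width: 0.496
gripper_force: 20.0
```

Call:
carry_out(
  delta_pos=[
    [0,0,0.0005],
    [0,0,0.001],
    [0,0,0.0015],
    [0,0,0.0015],
    [0,0,0.0015],
    [0,0,0.0015],
    [0,0,0.0015],
    [0,0,0.0015],
    [0,0,0.0015],
    [0,0,0.0015],
  ],
  delta_rot=[
    [0,0,0],
    [0,0,0],
    [0,0,0],
    [0,0,0],
    [0,0,0],
    [0,0,0],
    [0,0,0],
    [0,0,0],
    [0,0,0],
    [0,0,0],
  ],
)

```text
time: 19.43
position: [0.5106, 0.3847, 0.0128]
orientation: [-1.402, -2.811, -0.0]
contact_force: [-1.7, -2.4, 7.1]
gripper_width: 0.5
gripper_force: 20.0
```

Call:
carry_out(
  delta_pos=[
    [0,0,0],
    [0,0,0],
    [0,0,0],
    [0,0,0],
    [0,0,-0.03],
    [0,0,-0.08],
    [0,0,-0.14],
    [0,0,-0.2],
    [0,0,-0.27],
    [0,0,-0.34],
  ],
  delta_rot=[
    [0,0,0],
    [0,0,0],
    [0,0,0],
    [0,0,0],
    [0,0,0],
    [0,0,0],
    [0,0,0],
    [0,0,0],
    [0,0,0],
    [0,0,0],
  ],
  grip=0.75,
)

```text
time: 20.27
position: [0.5105, 0.3845, 0.1499]
orientation: [1.402, 2.811, 0.0]
contact_force: [1.0, -0.5, -0.2]
gripper_width: 0.749
gripper_force: 0.0
```

```bash
python3 plan.py .52,.05,.15 .541,-.359,.14 .541,-.359,.048
```

```text
t 20.27 pos [0.5105 0.3845 0.1499] w mm 68.9 F [ 0.9843 -0.5446 -0.1614] close dir deg 37.0 j [-0.8729  0.5196  0.2386  1.6993 -0.1457  0.94    0.0671]
.52,.05,.15 pos [-0.6821, -0.4843, -0.0002] rot [0.0, 0.0, 0.0875]
.541,-.359,.14 pos [-1.0228, -0.0456, 0.025] rot [0.0, 0.0, 0.1085]
.541,-.359,.048 pos [0.0, 0.0, 0.23] rot [0.0, 0.0, 0.0]
```

```bash
python3 plan.py .525,.0,.15 .541,-.359,.14 .541,-.359,.048
```

```text
t 20.27 pos [0.5105 0.3845 0.1499] w mm 68.9 F [ 0.9843 -0.5446 -0.1614] close dir deg 37.0 j [-0.8729  0.5196  0.2386  1.6993 -0.1457  0.94    0.0671]
.525,.0,.15 pos [-0.7895, -0.5495, -0.0002] rot [0.0, 0.0, 0.1028]
.541,-.359,.14 pos [-0.8975, 0.04, 0.025] rot [0.0, 0.0, 0.0932]
.541,-.359,.048 pos [0.0, 0.0, 0.23] rot [0.0, 0.0, 0.0]
```

Call:
carry_out(
  delta_pos=[
    [-0.06,-0.04,0],
    [-0.14,-0.1,0],
    [-0.22,-0.155,0],
    [-0.3,-0.21,0],
    [-0.38,-0.265,0],
    [-0.46,-0.32,0],
    [-0.54,-0.375,0],
    [-0.62,-0.43,0],
    [-0.71,-0.495,0],
    [-0.7895,-0.5495,0],
  ],
  delta_rot=[
    [0,0,0.008],
    [0,0,0.018],
    [0,0,0.029],
    [0,0,0.039],
    [0,0,0.05],
    [0,0,0.06],
    [0,0,0.07],
    [0,0,0.081],
    [0,0,0.092],
    [0,0,0.1028],
  ],
  grip=0.7,
)

```text
time: 21.1
position: [0.525, -0.0015, 0.149]
orientation: [2.225, 2.218, 0.002]
contact_force: [0.6, 0.7, 0.9]
gripper_width: 0.701
gripper_force: 0.0
```

Call:
carry_out(
  delta_pos=[
    [-0.09,0.004,0],
    [-0.18,0.008,0],
    [-0.27,0.012,0.005],
    [-0.36,0.016,0.01],
    [-0.45,0.02,0.015],
    [-0.54,0.024,0.02],
    [-0.63,0.028,0.025],
    [-0.72,0.032,0.025],
    [-0.81,0.036,0.025],
    [-0.8975,0.04,0.025],
  ],
  delta_rot=[
    [0,0,0.009],
    [0,0,0.018],
    [0,0,0.028],
    [0,0,0.037],
    [0,0,0.046],
    [0,0,0.056],
    [0,0,0.065],
    [0,0,0.074],
    [0,0,0.084],
    [0,0,0.0932],
  ],
)

```text
time: 21.93
position: [0.5412, -0.3606, 0.1389]
orientation: [2.77, 1.481, 0.002]
contact_force: [0.2, -0.3, 0.2]
gripper_width: 0.702
gripper_force: 0.0
```

Call:
carry_out(
  delta_pos=[
    [0,0,0],
    [0,0,0],
    [0,0,0],
    [0,0,0],
    [0,0,0.03],
    [0,0,0.06],
    [0,0,0.08],
    [0,0,0.08],
    [0,0,0.08],
    [0,0,0.08],
  ],
  delta_rot=[
    [0,0,0],
    [0,0,0],
    [0,0,0],
    [0,0,0],
    [0,0,0],
    [0,0,0],
    [0,0,0],
    [0,0,0],
    [0,0,0],
    [0,0,0],
  ],
)

```text
time: 22.77
position: [0.5411, -0.3589, 0.1059]
orientation: [2.768, 1.486, -0.0]
contact_force: [0.0, 0.3, 0.3]
gripper_width: 0.7
gripper_force: 0.0
```

```bash
python3 plan.py .541,-.359,.048; python3 - <<'E'
from h import *
for n in("top","scene"):
    im=imaging.camera(n)
    print(n,"c",*dot(n,im,(.5105,.385),.046,.009),"a",*dot(n,im,(.4905,.021),.044,.014),"e",*dot(n,im,(.4505,.2403),.042,.009),"d",*dot(n,im,(.541,-.359),.082,.009))
E
```

```text
t 22.77 pos [ 0.5411 -0.3589  0.1059] w mm 64.4 F [0.0061 0.3052 0.3405] close dir deg -33.6 j [ 0.1005  0.6502  0.6164  1.7182 -0.455   0.9204  0.3163]
.541,-.359,.048 pos [-0.0004, -0.0001, 0.1448] rot [-0.0, 0.0, 0.0]
top c [0.5099 0.3874] 22.173065 a [0.4915 0.0167] 13.687889 e [0.45   0.2434] 17.968346 d [ 0.535  -0.3538] 0.11984253
scene c [0.5091 0.3844] 25.806072 a [0.4914 0.0186] 18.882343 e [0.449  0.2399] 8.285713 d [ 0.5385 -0.3626] 8.96698
```

Call:
carry_out(
  delta_pos=[
    [0,0,0.02],
    [0,0,0.04],
    [0,0,0.06],
    [0,0,0.08],
    [0,0,0.1],
    [0,0,0.12],
    [0,0,0.135],
    [0,0,0.144],
    [0,0,0.144],
    [0,0,0.144],
  ],
  delta_rot=[
    [0,0,0],
    [0,0,0],
    [0,0,0],
    [0,0,0],
    [0,0,0],
    [0,0,0],
    [0,0,0],
    [0,0,0],
    [0,0,0],
    [0,0,0],
  ],
)

```text
time: 23.7
position: [0.5411, -0.3589, 0.0483]
orientation: [-2.768, -1.485, 0.0]
contact_force: [-1.2, -0.2, 0.6]
gripper_width: 0.699
gripper_force: 0.0
```

Call:
carry_out(
  delta_pos=[
    [0,0,0],
    [0,0,0],
    [0,0,0],
    [0,0,0],
    [0,0,0],
    [0,0,0],
    [0,0,0],
    [0,0,0],
    [0,0,0],
    [0,0,0],
  ],
  delta_rot=[
    [0,0,0],
    [0,0,0],
    [0,0,0],
    [0,0,0],
    [0,0,0],
    [0,0,0],
    [0,0,0],
    [0,0,0],
    [0,0,0],
    [0,0,0],
  ],
  grip=0.1,
)

```text
time: 24.53
position: [0.5412, -0.3588, 0.0486]
orientation: [2.768, 1.486, 0.0]
contact_force: [-1.1, 0.0, 3.1]
gripper_width: 0.382
gripper_force: 20.0
```

```bash
python3 plan.py .541,-.359,.11 .58,-.1,.11 .6202,.1212,.11 .6202,.1212,.018; python3 - <<'E'
from h import *
im=imaging.camera("scene");uv=proj("scene",[[.541,-.359,.06]])[0].astype(int)
cv2.imwrite("pics/r6.png",cv2.resize(cv2.convertScaleAbs(im[uv[1]-40:uv[1]+40,uv[0]-40:uv[0]+40],alpha=1.6),(400,400),interpolation=cv2.INTER_CUBIC)[:,:,::-1])
E
```

```text
t 24.53 pos [ 0.5412 -0.3588  0.0486] w mm 35.2 F [-1.0686  0.0178  3.0984] close dir deg -33.6 j [ 0.1326  0.7236  0.5704  1.74   -0.5066  0.8291  0.3536]
.541,-.359,.11 pos [-0.0007, -0.0002, -0.1534] rot [0.0, -0.0, 0.0]
.58,-.1,.11 pos [0.5934, -0.2768, 0.0] rot [0.0, 0.0, -0.0661]
.6202,.1212,.11 pos [0.562, 0.0051, 0.0] rot [0.0, 0.0, -0.0579]
.6202,.1212,.018 pos [0.0, 0.0, 0.23] rot [0.0, 0.0, 0.0]
```

View pics/r6.png

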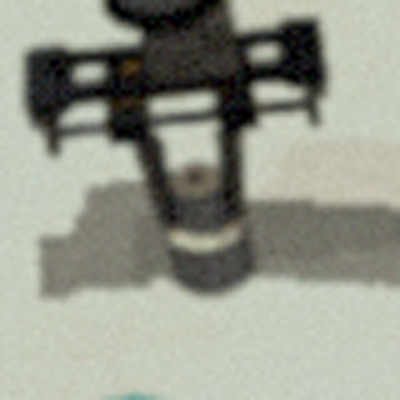

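Call:
carry_out(
  delta_pos=[
    [0,0,-0.01],
    [0,0,-0.03],
    [0,0,-0.07],
    [0,0,-0.11],
    [0,0,-0.154],
    [0.08,-0.04,-0.154],
    [0.17,-0.08,-0.154],
    [0.26,-0.12,-0.154],
    [0.35,-0.163,-0.154],
    [0.44,-0.205,-0.154],
  ],
  delta_rot=[
    [0,0,0],
    [0,0,0],
    [0,0,0],
    [0,0,0],
    [0,0,0],
    [0,0,-0.009],
    [0,0,-0.018],
    [0,0,-0.028],
    [0,0,-0.038],
    [0,0,-0.048],
  ],
)

```text
time: 25.42
position: [0.5701, -0.1651, 0.1106]
orientation: [2.511, 1.887, 0.001]
contact_force: [0.8, -0.8, -0.7]
gripper_width: 0.378
gripper_force: 20.0
```

```bash
python3 plan.py .6202,.1212,.11 .6202,.1212,.018
```

```text
t 25.42 pos [ 0.5701 -0.1651  0.1106] w mm 34.8 F [ 0.7854 -0.849  -0.6969] close dir deg -16.1 j [-0.1904  0.5406  0.5509  1.8567 -0.3683  0.8459  0.2631]
.6202,.1212,.11 pos [0.7224, -0.0787, 0.0014] rot [0.0001, 0.0, -0.0755]
.6202,.1212,.018 pos [0.0, 0.0, 0.23] rot [0.0, 0.0, 0.0]
```

Call:
carry_out(
  delta_pos=[
    [0.09,-0.01,0],
    [0.18,-0.02,0],
    [0.27,-0.03,0],
    [0.36,-0.04,0],
    [0.45,-0.05,0],
    [0.54,-0.06,0],
    [0.63,-0.07,0],
    [0.69,-0.076,0],
    [0.7224,-0.0787,0.001],
    [0.7224,-0.0787,0.001],
  ],
  delta_rot=[
    [0,0,-0.009],
    [0,0,-0.019],
    [0,0,-0.028],
    [0,0,-0.038],
    [0,0,-0.047],
    [0,0,-0.056],
    [0,0,-0.066],
    [0,0,-0.072],
    [0,0,-0.0755],
    [0,0,-0.0755],
  ],
)

```text
time: 26.25
position: [0.6211, 0.1226, 0.1095]
orientation: [-1.994, -2.427, -0.001]
contact_force: [0.2, -0.2, -1.0]
gripper_width: 0.375
gripper_force: 20.0
```

Call:
carry_out(
  delta_pos=[
    [0,0,0],
    [0,0,0],
    [0,0,0.03],
    [0,0,0.07],
    [0,0,0.11],
    [0,0,0.15],
    [0,0,0.19],
    [0,0,0.21],
    [0,0,0.21],
    [0,0,0.21],
  ],
  delta_rot=[
    [0,0,0],
    [0,0,0],
    [0,0,0],
    [0,0,0],
    [0,0,0],
    [0,0,0],
    [0,0,0],
    [0,0,0],
    [0,0,0],
    [0,0,0],
  ],
)

```text
time: 27.08
position: [0.6207, 0.1181, 0.0252]
orientation: [-2.002, -2.421, 0.002]
contact_force: [0.4, 0.4, 0.2]
gripper_width: 0.372
gripper_force: 20.0
```

Call:
carry_out(
  delta_pos=[
    [0,0,0],
    [0,0,0],
    [0,0,0.005],
    [0,0,0.01],
    [0,0,0.015],
    [0,0,0.015],
    [0,0,0.015],
    [0,0,0.015],
    [0,0,0.015],
    [0,0,0.015],
  ],
  delta_rot=[
    [0,0,0],
    [0,0,0],
    [0,0,0],
    [0,0,0],
    [0,0,0],
    [0,0,0],
    [0,0,0],
    [0,0,0],
    [0,0,0],
    [0,0,0],
  ],
)

```text
time: 27.92
position: [0.6209, 0.1194, 0.0196]
orientation: [2.0, 2.422, 0.0]
contact_force: [0.4, 0.0, -0.7]
gripper_width: 0.38
gripper_force: 20.0
```

```bash
python3 plan.py .6202,.1212,.0126; python3 - <<'E'
from h import *
for n in("top","scene"):
    im=imaging.camera(n)
    print(n,"b",*dot(n,im,(.541,-.352),.044,.018))
E
```

```text
t 27.92 pos [0.6209 0.1194 0.0196] w mm 35.0 F [ 0.4123  0.0353 -0.6914] close dir deg 10.9 j [-0.499   0.7011  0.3517  1.7813 -0.3438  0.7198  0.2275]
.6202,.1212,.0126 pos [0.0048, -0.001, 0.0176] rot [0.0, 0.0, -0.0004]
top b [ 0.5392 -0.357 ] 19.52161
scene b [ 0.5411 -0.3604] 18.780575
```

Call:
carry_out(
  delta_pos=[
    [0.0048,-0.001,0.003],
    [0.0048,-0.001,0.006],
    [0.0048,-0.001,0.009],
    [0.0048,-0.001,0.012],
    [0.0048,-0.001,0.014],
    [0.0048,-0.001,0.015],
    [0.0048,-0.001,0.016],
    [0.0048,-0.001,0.017],
    [0.0048,-0.001,0.0175],
    [0.0048,-0.001,0.018],
  ],
  delta_rot=[
    [0,0,0],
    [0,0,0],
    [0,0,0],
    [0,0,0],
    [0,0,0],
    [0,0,0],
    [0,0,0],
    [0,0,0],
    [0,0,0],
    [0,0,0],
  ],
)

```text
time: 28.85
position: [0.6202, 0.1212, 0.0126]
orientation: [-2.0, -2.422, -0.0]
contact_force: [-2.6, 0.5, 3.2]
gripper_width: 0.375
gripper_force: 20.0
```

Call:
carry_out(
  delta_pos=[
    [0,0,0.0005],
    [0,0,0.001],
    [0,0,0.0015],
    [0,0,0.0015],
    [0,0,0.0015],
    [0,0,0.0015],
    [0,0,0.0015],
    [0,0,0.0015],
    [0,0,0.0015],
    [0,0,0.0015],
  ],
  delta_rot=[
    [0,0,0],
    [0,0,0],
    [0,0,0],
    [0,0,0],
    [0,0,0],
    [0,0,0],
    [0,0,0],
    [0,0,0],
    [0,0,0],
    [0,0,0],
  ],
)

```text
time: 29.68
position: [0.6202, 0.1212, 0.0126]
orientation: [-2.0, -2.422, -0.0]
contact_force: [-2.2, -2.0, 5.5]
gripper_width: 0.376
gripper_force: 20.0
```

Touching, so release and head for ring_b.

Call:
carry_out(
  delta_pos=[
    [0,0,0],
    [0,0,0],
    [0,0,0],
    [0,0,0],
    [0,0,-0.03],
    [0,0,-0.08],
    [0,0,-0.14],
    [0,0,-0.2],
    [0,0,-0.25],
    [0,0,-0.25],
  ],
  delta_rot=[
    [0,0,0],
    [0,0,0],
    [0,0,0],
    [0,0,0],
    [0,0,0],
    [0,0,0],
    [0,0,0],
    [0,0,0],
    [0,0,0],
    [0,0,0],
  ],
  grip=0.7,
)

```text
time: 30.52
position: [0.6232, 0.1216, 0.1171]
orientation: [1.998, 2.419, 0.011]
contact_force: [0.4, 0.0, -0.2]
gripper_width: 0.701
gripper_force: 0.0
```

```bash
python3 plan.py .58,-.15,.11 .5402,-.3587,.1 .5402,-.3587,.01; python3 - <<'E'
from h import *
for n in("top","scene"):
    im=imaging.camera(n)
    print(n,"b",*dot(n,im,(.541,-.352),.044,.018),"d",*dot(n,im,(.6202,.1212),.046,.009))
E
```

```text
t 30.52 pos [0.6232 0.1216 0.1171] w mm 64.5 F [ 0.3742  0.0358 -0.1751] close dir deg 10.9 j [-0.5446  0.5668  0.4094  1.7473 -0.2826  0.8774  0.1779]
.58,-.15,.11 pos [-0.6463, -0.2343, 0.0154] rot [0.0012, -0.0004, 0.0705]
.5402,-.3587,.1 pos [-0.53, 0.0343, 0.025] rot [0.0, 0.0, 0.053]
.5402,-.3587,.01 pos [0.0, 0.0, 0.225] rot [0.0, 0.0, 0.0]
top b [ 0.5392 -0.357 ] 19.426437 d [0.6217 0.1229] 1.7729263
scene b [ 0.541  -0.3601] 17.787128 d [0.6198 0.1196] 18.359482
```

Call:
carry_out(
  delta_pos=[
    [-0.08,-0.03,0],
    [-0.16,-0.06,0],
    [-0.25,-0.09,0],
    [-0.33,-0.12,0],
    [-0.41,-0.15,0],
    [-0.5,-0.18,0],
    [-0.58,-0.21,0],
    [-0.62,-0.225,0],
    [-0.6463,-0.234,0],
    [-0.6463,-0.234,0],
  ],
  delta_rot=[
    [0,0,0.008],
    [0,0,0.017],
    [0,0,0.027],
    [0,0,0.036],
    [0,0,0.045],
    [0,0,0.055],
    [0,0,0.063],
    [0,0,0.068],
    [0,0,0.0705],
    [0,0,0.0705],
  ],
  grip=1.0,
  force=30,
)

```text
time: 31.45
position: [0.5763, -0.1523, 0.1112]
orientation: [-2.486, -1.92, 0.002]
contact_force: [0.4, -0.7, -0.1]
gripper_width: 0.996
gripper_force: 0.0
```

Call:
carry_out(
  delta_pos=[
    [-0.07,0.004,0],
    [-0.14,0.009,0],
    [-0.22,0.014,0],
    [-0.3,0.019,0],
    [-0.38,0.024,0.01],
    [-0.45,0.029,0.02],
    [-0.5,0.032,0.02],
    [-0.53,0.0343,0.02],
    [-0.53,0.0343,0.02],
    [-0.53,0.0343,0.02],
  ],
  delta_rot=[
    [0,0,0.007],
    [0,0,0.014],
    [0,0,0.022],
    [0,0,0.03],
    [0,0,0.038],
    [0,0,0.045],
    [0,0,0.05],
    [0,0,0.053],
    [0,0,0.053],
    [0,0,0.053],
  ],
)

```text
time: 32.28
position: [0.5384, -0.357, 0.1033]
orientation: [-2.765, -1.489, -0.001]
contact_force: [0.2, 0.1, 0.1]
gripper_width: 0.998
gripper_force: 0.0
```

Call:
carry_out(
  delta_pos=[
    [0,0,0],
    [0,0,0],
    [0,0,0.03],
    [0,0,0.06],
    [0,0,0.09],
    [0,0,0.09],
    [0,0,0.09],
    [0,0,0.09],
    [0,0,0.09],
    [0,0,0.09],
  ],
  delta_rot=[
    [0,0,0],
    [0,0,0],
    [0,0,0],
    [0,0,0],
    [0,0,0],
    [0,0,0],
    [0,0,0],
    [0,0,0],
    [0,0,0],
    [0,0,0],
  ],
)

```text
time: 33.12
position: [0.5376, -0.3594, 0.0683]
orientation: [2.768, 1.485, 0.001]
contact_force: [-1.5, 0.1, 0.4]
gripper_width: 0.997
gripper_force: 0.0
```

```bash
python3 plan.py .5402,-.3587,.006;  python3 - <<'E'
from h import *
for n in("top","scene"):
    im=imaging.camera(n)
    print(n,"d",*dot(n,im,(.6202,.1212),.046,.009))
E
```

```text
t 33.12 pos [ 0.5376 -0.3594  0.0683] w mm 91.7 F [-1.5417  0.1431  0.4107] close dir deg -33.6 j [ 0.1203  0.6947  0.5914  1.7421 -0.4922  0.8563  0.3482]
.5402,-.3587,.006 pos [0.005, 0.0042, 0.1558] rot [0.0002, -0.0, 0.0]
top d [0.6207 0.1223] 24.719933
scene d [0.6201 0.1193] 19.525764
```

Call:
carry_out(
  delta_pos=[
    [0.005,0.0042,0.01],
    [0.005,0.0042,0.03],
    [0.005,0.0042,0.05],
    [0.005,0.0042,0.075],
    [0.005,0.0042,0.1],
    [0.005,0.0042,0.12],
    [0.005,0.0042,0.14],
    [0.005,0.0042,0.15],
    [0.005,0.0042,0.1558],
    [0.005,0.0042,0.1558],
  ],
  delta_rot=[
    [0,0,0],
    [0,0,0],
    [0,0,0],
    [0,0,0],
    [0,0,0],
    [0,0,0],
    [0,0,0],
    [0,0,0],
    [0,0,0],
    [0,0,0],
  ],
)

```text
time: 34.05
position: [0.5396, -0.3583, 0.0049]
orientation: [-2.768, -1.485, 0.001]
contact_force: [-0.2, 0.9, -0.2]
gripper_width: 0.996
gripper_force: 0.0
```

Call:
carry_out(
  delta_pos=[
    [0,0,0],
    [0,0,0],
    [0,0,0],
    [0,0,0],
    [0,0,0],
    [0,0,0],
    [0,0,0],
    [0,0,0],
    [0,0,0],
    [0,0,0],
  ],
  delta_rot=[
    [0,0,0],
    [0,0,0],
    [0,0,0],
    [0,0,0],
    [0,0,0],
    [0,0,0],
    [0,0,0],
    [0,0,0],
    [0,0,0],
    [0,0,0],
  ],
  grip=0.4,
)

```text
time: 34.88
position: [0.54, -0.3584, 0.0057]
orientation: [2.768, 1.485, 0.0]
contact_force: [-0.8, 1.1, 2.4]
gripper_width: 0.616
gripper_force: 30.0
```

```bash
python3 plan.py .5402,-.3587,.08 .6241,-.1257,.08 .6241,-.1257,.02
```

```text
t 34.88 pos [ 0.54   -0.3584  0.0057] w mm 56.7 F [-0.8059  1.1335  2.3709] close dir deg -33.6 j [ 0.1554  0.7817  0.5368  1.7508 -0.5487  0.7629  0.3853]
.5402,-.3587,.08 pos [-0.0005, 0.0009, -0.1858] rot [0.0, -0.0, 0.0001]
.6241,-.1257,.08 pos [0.6013, -0.1475, 0.0] rot [0.0, 0.0, -0.0617]
.6241,-.1257,.02 pos [0.0, 0.0, 0.15] rot [0.0, 0.0, 0.0]
```

Call:
carry_out(
  delta_pos=[
    [0,0,-0.01],
    [0,0,-0.03],
    [0,0,-0.06],
    [0,0,-0.09],
    [0,0,-0.12],
    [0,0,-0.15],
    [0,0,-0.175],
    [0,0,-0.185],
    [0,0,-0.185],
    [0,0,-0.185],
  ],
  delta_rot=[
    [0,0,0],
    [0,0,0],
    [0,0,0],
    [0,0,0],
    [0,0,0],
    [0,0,0],
    [0,0,0],
    [0,0,0],
    [0,0,0],
    [0,0,0],
  ],
)

```text
time: 35.72
position: [0.5399, -0.3581, 0.0796]
orientation: [-2.768, -1.486, -0.001]
contact_force: [0.7, -0.2, -2.7]
gripper_width: 0.612
gripper_force: 30.0
```

Call:
carry_out(
  delta_pos=[
    [0.04,-0.01,0],
    [0.11,-0.028,0],
    [0.19,-0.047,0],
    [0.27,-0.066,0],
    [0.35,-0.086,0],
    [0.43,-0.105,0],
    [0.5,-0.123,0],
    [0.56,-0.137,0],
    [0.59,-0.145,0],
    [0.6013,-0.1475,0],
  ],
  delta_rot=[
    [0,0,-0.004],
    [0,0,-0.011],
    [0,0,-0.019],
    [0,0,-0.027],
    [0,0,-0.035],
    [0,0,-0.043],
    [0,0,-0.051],
    [0,0,-0.057],
    [0,0,-0.06],
    [0,0,-0.0617],
  ],
)

```text
time: 36.55
position: [0.6241, -0.1209, 0.0786]
orientation: [-2.422, -1.997, -0.0]
contact_force: [0.4, -0.4, -1.6]
gripper_width: 0.617
gripper_force: 30.0
```

Call:
carry_out(
  delta_pos=[
    [0,0,0],
    [0,0,0],
    [0,0,0.02],
    [0,0,0.045],
    [0,0,0.07],
    [0,0,0.095],
    [0,0,0.12],
    [0,0,0.14],
    [0,0,0.15],
    [0,0,0.15],
  ],
  delta_rot=[
    [0,0,0],
    [0,0,0],
    [0,0,0],
    [0,0,0],
    [0,0,0],
    [0,0,0],
    [0,0,0],
    [0,0,0],
    [0,0,0],
    [0,0,0],
  ],
)

```text
time: 37.38
position: [0.6228, -0.1252, 0.018]
orientation: [-2.429, -1.99, 0.002]
contact_force: [-0.0, 1.1, -2.0]
gripper_width: 0.616
gripper_force: 30.0
```

Call:
carry_out(
  delta_pos=[
    [0,0,0],
    [0,0,0],
    [0,0,0],
    [0,0,0],
    [0,0,0],
    [0,0,0],
    [0,0,0],
    [0,0,0],
    [0,0,0],
    [0,0,0],
  ],
  delta_rot=[
    [0,0,0],
    [0,0,0],
    [0,0,0],
    [0,0,0],
    [0,0,0],
    [0,0,0],
    [0,0,0],
    [0,0,0],
    [0,0,0],
    [0,0,0],
  ],
)

```text
time: 38.22
position: [0.6237, -0.1252, 0.0195]
orientation: [-2.43, -1.991, -0.0]
contact_force: [0.5, 0.1, -1.9]
gripper_width: 0.614
gripper_force: 30.0
```

```bash
python3 plan.py .6241,-.1257,.0137; python3 - <<'E'
from h import *
for n in("top","scene"):
    im=imaging.camera(n)
    print(n,"a",*dot(n,im,(.4905,.02),.044,.014))
E
```

```text
t 38.22 pos [ 0.6237 -0.1252  0.0195] w mm 56.5 F [ 0.4635  0.0607 -1.8965] close dir deg -11.3 j [-0.1849  0.7256  0.4589  1.7765 -0.4486  0.7448  0.3112]
.6241,-.1257,.0137 pos [-0.0009, 0.0013, 0.0144] rot [0.0, -0.0, 0.0001]
top a [0.5027 0.0152] 8.069977
scene a [0.4906 0.0195] 18.756523
```

Call:
carry_out(
  delta_pos=[
    [-0.001,0.001,0.003],
    [-0.001,0.001,0.006],
    [-0.001,0.001,0.009],
    [-0.001,0.001,0.011],
    [-0.001,0.001,0.012],
    [-0.001,0.001,0.013],
    [-0.001,0.001,0.014],
    [-0.001,0.001,0.0145],
    [-0.001,0.001,0.015],
    [-0.001,0.001,0.015],
  ],
  delta_rot=[
    [0,0,0],
    [0,0,0],
    [0,0,0],
    [0,0,0],
    [0,0,0],
    [0,0,0],
    [0,0,0],
    [0,0,0],
    [0,0,0],
    [0,0,0],
  ],
)

```text
time: 39.15
position: [0.624, -0.1257, 0.0137]
orientation: [-2.43, -1.991, -0.0]
contact_force: [-1.9, 0.2, 1.1]
gripper_width: 0.614
gripper_force: 30.0
```

Call:
carry_out(
  delta_pos=[
    [0,0,0.0005],
    [0,0,0.001],
    [0,0,0.0015],
    [0,0,0.0015],
    [0,0,0.0015],
    [0,0,0.0015],
    [0,0,0.0015],
    [0,0,0.0015],
    [0,0,0.0015],
    [0,0,0.0015],
  ],
  delta_rot=[
    [0,0,0],
    [0,0,0],
    [0,0,0],
    [0,0,0],
    [0,0,0],
    [0,0,0],
    [0,0,0],
    [0,0,0],
    [0,0,0],
    [0,0,0],
  ],
)

```text
time: 39.98
position: [0.624, -0.1257, 0.0137]
orientation: [-2.43, -1.991, -0.001]
contact_force: [-2.4, 0.8, 7.0]
gripper_width: 0.614
gripper_force: 30.0
```

Call:
carry_out(
  delta_pos=[
    [0,0,0],
    [0,0,0],
    [0,0,0],
    [0,0,0],
    [0,0,-0.03],
    [0,0,-0.08],
    [0,0,-0.14],
    [0,0,-0.2],
    [0,0,-0.21],
    [0,0,-0.21],
  ],
  delta_rot=[
    [0,0,0],
    [0,0,0],
    [0,0,0],
    [0,0,0],
    [0,0,0],
    [0,0,0],
    [0,0,0],
    [0,0,0],
    [0,0,0],
    [0,0,0],
  ],
  grip=1.0,
)

```text
time: 40.82
position: [0.6255, -0.126, 0.0995]
orientation: [2.428, 1.989, 0.005]
contact_force: [0.6, -0.6, -0.2]
gripper_width: 1.001
gripper_force: 0.0
```

```bash
python3 plan.py .491,.018,.1 .491,.018,.006
```

```text
t 40.82 pos [ 0.6255 -0.126   0.0995] w mm 92.1 F [ 0.6456 -0.6413 -0.2317] close dir deg -11.3 j [-0.2276  0.6171  0.5193  1.7507 -0.3854  0.8719  0.2646]
.491,.018,.1 pos [0.2869, -0.4005, -0.0029] rot [0.0007, -0.0, -0.0373]
.491,.018,.006 pos [0.0, 0.0, 0.235] rot [0.0, 0.0, 0.0]
```

Call:
carry_out(
  delta_pos=[
    [0.03,-0.045,0],
    [0.07,-0.1,0],
    [0.11,-0.15,0],
    [0.15,-0.205,0],
    [0.19,-0.26,0],
    [0.23,-0.32,0],
    [0.265,-0.37,0],
    [0.287,-0.399,0],
    [0.287,-0.399,0],
    [0.287,-0.399,0],
  ],
  delta_rot=[
    [0,0,-0.004],
    [0,0,-0.009],
    [0,0,-0.014],
    [0,0,-0.02],
    [0,0,-0.026],
    [0,0,-0.031],
    [0,0,-0.035],
    [0,0,-0.0373],
    [0,0,-0.0373],
    [0,0,-0.0373],
  ],
)

```text
time: 41.65
position: [0.4902, 0.0184, 0.0967]
orientation: [2.18, 2.262, -0.0]
contact_force: [1.2, -0.3, 0.0]
gripper_width: 0.999
gripper_force: 0.0
```

Call:
carry_out(
  delta_pos=[
    [0,0,0],
    [0,0,0],
    [0,0,0.03],
    [0,0,0.06],
    [0,0,0.08],
    [0,0,0.08],
    [0,0,0.08],
    [0,0,0.08],
    [0,0,0.08],
    [0,0,0.08],
  ],
  delta_rot=[
    [0,0,0],
    [0,0,0],
    [0,0,0],
    [0,0,0],
    [0,0,0],
    [0,0,0],
    [0,0,0],
    [0,0,0],
    [0,0,0],
    [0,0,0],
  ],
)

```text
time: 42.48
position: [0.4906, 0.0182, 0.0654]
orientation: [2.18, 2.261, 0.001]
contact_force: [-0.1, 1.2, 0.3]
gripper_width: 1.0
gripper_force: 0.0
```

```bash
python3 plan.py .491,.018,.006; python3 - <<'E'
from h import *
for n in("top","scene"):
    im=imaging.camera(n)
    print(n,"a",*dot(n,im,(.4905,.02),.044,.014),"b",*dot(n,im,(.6241,-.1257),.052,.009))
E
```

```text
t 42.48 pos [0.4906 0.0182 0.0654] w mm 92.0 F [-0.0561  1.1729  0.2857] close dir deg 2.1 j [-0.4725  0.4504  0.4464  2.1198 -0.3228  0.6345  0.2335]
.491,.018,.006 pos [-0.0006, 0.0009, 0.1484] rot [0.0002, -0.0, -0.0001]
top a [0.5027 0.0166] 0.2726345 b [ 0.6222 -0.1261] 17.298847
scene a [0.49   0.0172] 14.096031 b [ 0.6241 -0.1273] 21.923653
```

Call:
carry_out(
  delta_pos=[
    [0,0.001,0.01],
    [0,0.001,0.025],
    [0,0.001,0.045],
    [0,0.001,0.065],
    [0,0.001,0.085],
    [0,0.001,0.105],
    [0,0.001,0.125],
    [0,0.001,0.14],
    [0,0.001,0.147],
    [0,0.001,0.147],
  ],
  delta_rot=[
    [0,0,0],
    [0,0,0],
    [0,0,0],
    [0,0,0],
    [0,0,0],
    [0,0,0],
    [0,0,0],
    [0,0,0],
    [0,0,0],
    [0,0,0],
  ],
)

```text
time: 43.42
position: [0.49, 0.0181, 0.0053]
orientation: [-2.18, -2.261, 0.002]
contact_force: [0.5, 0.4, 0.5]
gripper_width: 0.998
gripper_force: 0.0
```

Call:
carry_out(
  delta_pos=[
    [0,0,0],
    [0,0,0],
    [0,0,0],
    [0,0,0],
    [0,0,0],
    [0,0,0],
    [0,0,0],
    [0,0,0],
    [0,0,0],
    [0,0,0],
  ],
  delta_rot=[
    [0,0,0],
    [0,0,0],
    [0,0,0],
    [0,0,0],
    [0,0,0],
    [0,0,0],
    [0,0,0],
    [0,0,0],
    [0,0,0],
    [0,0,0],
  ],
  grip=0.5,
  force=40,
)

```text
time: 44.25
position: [0.4908, 0.0183, 0.0064]
orientation: [2.181, 2.261, 0.001]
contact_force: [-1.7, 1.0, 6.4]
gripper_width: 0.732
gripper_force: 40.0
```

```bash
python3 plan.py .491,.018,.08 .4175,-.2299,.08 .4175,-.2299,.02
```

```text
t 44.25 pos [0.4908 0.0183 0.0064] w mm 67.3 F [-1.7257  1.0442  6.4053] close dir deg 2.1 j [-0.4081  0.5612  0.3705  2.1316 -0.4032  0.5142  0.3015]
.491,.018,.08 pos [-0.0008, 0.0006, -0.1839] rot [0.0001, -0.0, -0.0]
.4175,-.2299,.08 pos [-0.6126, -0.2063, 0.0] rot [0.0, 0.0, 0.0859]
.4175,-.2299,.02 pos [0.0, 0.0, 0.15] rot [0.0, 0.0, 0.0]
```

Call:
carry_out(
  delta_pos=[
    [0,0,-0.01],
    [0,0,-0.03],
    [0,0,-0.06],
    [0,0,-0.09],
    [0,0,-0.12],
    [0,0,-0.15],
    [0,0,-0.175],
    [0,0,-0.184],
    [0,0,-0.184],
    [0,0,-0.184],
  ],
  delta_rot=[
    [0,0,0],
    [0,0,0],
    [0,0,0],
    [0,0,0],
    [0,0,0],
    [0,0,0],
    [0,0,0],
    [0,0,0],
    [0,0,0],
    [0,0,0],
  ],
)

```text
time: 45.08
position: [0.4904, 0.0184, 0.0799]
orientation: [2.18, 2.262, 0.001]
contact_force: [-0.6, 0.2, -3.2]
gripper_width: 0.732
gripper_force: 40.0
```

Call:
carry_out(
  delta_pos=[
    [-0.04,-0.014,0],
    [-0.11,-0.037,0],
    [-0.19,-0.064,0],
    [-0.27,-0.091,0],
    [-0.35,-0.118,0],
    [-0.43,-0.145,0],
    [-0.5,-0.168,0],
    [-0.56,-0.189,0],
    [-0.6,-0.202,0],
    [-0.6126,-0.2063,0],
  ],
  delta_rot=[
    [0,0,0.006],
    [0,0,0.016],
    [0,0,0.027],
    [0,0,0.038],
    [0,0,0.049],
    [0,0,0.06],
    [0,0,0.07],
    [0,0,0.079],
    [0,0,0.084],
    [0,0,0.0859],
  ],
)

```text
time: 45.92
position: [0.4147, -0.2333, 0.0793]
orientation: [2.71, 1.588, -0.003]
contact_force: [0.9, -0.1, -4.2]
gripper_width: 0.732
gripper_force: 40.0
```

Call:
carry_out(
  delta_pos=[
    [0,0,0],
    [0,0,0],
    [0,0,0.02],
    [0,0,0.045],
    [0,0,0.07],
    [0,0,0.095],
    [0,0,0.12],
    [0,0,0.135],
    [0,0,0.145],
    [0,0,0.145],
  ],
  delta_rot=[
    [0,0,0],
    [0,0,0],
    [0,0,0],
    [0,0,0],
    [0,0,0],
    [0,0,0],
    [0,0,0],
    [0,0,0],
    [0,0,0],
    [0,0,0],
  ],
)

```text
time: 46.75
position: [0.4163, -0.2295, 0.0207]
orientation: [-2.704, -1.597, 0.002]
contact_force: [0.1, 0.1, -3.0]
gripper_width: 0.734
gripper_force: 40.0
```

Call:
carry_out(
  delta_pos=[
    [0,0,0],
    [0,0,0],
    [0,0,0],
    [0,0,0],
    [0,0,0],
    [0,0,0],
    [0,0,0],
    [0,0,0],
    [0,0,0],
    [0,0,0],
  ],
  delta_rot=[
    [0,0,0],
    [0,0,0],
    [0,0,0],
    [0,0,0],
    [0,0,0],
    [0,0,0],
    [0,0,0],
    [0,0,0],
    [0,0,0],
    [0,0,0],
  ],
)

```text
time: 47.58
position: [0.417, -0.2296, 0.0217]
orientation: [2.705, 1.598, 0.0]
contact_force: [-0.2, -0.3, -2.9]
gripper_width: 0.732
gripper_force: 40.0
```

```bash
python3 plan.py .4175,-.2299,.0144; python3 - <<'E'
from h import *
for n in("top","scene"):
    im=imaging.camera(n)
    print(n,"b",*dot(n,im,(.6241,-.1257),.052,.009),"e",*dot(n,im,(.4505,.2403),.042,.009))
E
```

```text
t 47.58 pos [ 0.417  -0.2296  0.0217] w mm 67.4 F [-0.159  -0.2618 -2.869 ] close dir deg -28.8 j [-0.0035  0.5413  0.5339  2.1714 -0.5215  0.5543  0.4165]
.4175,-.2299,.0144 pos [0.0001, 0.0015, 0.0182] rot [0.0, -0.0, -0.0]
top b [ 0.6227 -0.1266] 17.071495 e [0.45   0.2434] 17.255783
scene b [ 0.6241 -0.1273] 20.600014 e [0.449  0.2398] 8.398102
```

Call:
carry_out(
  delta_pos=[
    [0,0.0015,0.003],
    [0,0.0015,0.006],
    [0,0.0015,0.009],
    [0,0.0015,0.012],
    [0,0.0015,0.014],
    [0,0.0015,0.0155],
    [0,0.0015,0.017],
    [0,0.0015,0.018],
    [0,0.0015,0.0185],
    [0,0.0015,0.0185],
  ],
  delta_rot=[
    [0,0,0],
    [0,0,0],
    [0,0,0],
    [0,0,0],
    [0,0,0],
    [0,0,0],
    [0,0,0],
    [0,0,0],
    [0,0,0],
    [0,0,0],
  ],
)

```text
time: 48.52
position: [0.4174, -0.2299, 0.0145]
orientation: [-2.705, -1.598, -0.0]
contact_force: [-1.1, 0.2, 0.4]
gripper_width: 0.74
gripper_force: 40.0
```

Call:
carry_out(
  delta_pos=[
    [0,0,0.0005],
    [0,0,0.001],
    [0,0,0.0015],
    [0,0,0.0015],
    [0,0,0.0015],
    [0,0,0.0015],
    [0,0,0.0015],
    [0,0,0.0015],
    [0,0,0.0015],
    [0,0,0.0015],
  ],
  delta_rot=[
    [0,0,0],
    [0,0,0],
    [0,0,0],
    [0,0,0],
    [0,0,0],
    [0,0,0],
    [0,0,0],
    [0,0,0],
    [0,0,0],
    [0,0,0],
  ],
)

```text
time: 49.35
position: [0.4174, -0.2299, 0.0144]
orientation: [-2.704, -1.598, -0.001]
contact_force: [-3.9, 2.4, 9.3]
gripper_width: 0.736
gripper_force: 40.0
```

Contact. I'll release, go up, and move off to the side for a clear look.

Call:
carry_out(
  delta_pos=[
    [0,0,0],
    [0,0,0],
    [0,0,0],
    [0,0,0],
    [0,0,-0.03],
    [0,0,-0.08],
    [0,0,-0.14],
    [0,0,-0.2],
    [0,0,-0.28],
    [0,0,-0.35],
  ],
  delta_rot=[
    [0,0,0],
    [0,0,0],
    [0,0,0],
    [0,0,0],
    [0,0,0],
    [0,0,0],
    [0,0,0],
    [0,0,0],
    [0,0,0],
    [0,0,0],
  ],
  grip=1.0,
)

```text
time: 50.18
position: [0.4171, -0.2303, 0.1557]
orientation: [2.705, 1.597, -0.0]
contact_force: [0.4, 0.6, 0.5]
gripper_width: 0.997
gripper_force: 0.0
```

```bash
python3 plan.py .41,.08,.16
```

```text
t 50.18 pos [ 0.4171 -0.2303  0.1557] w mm 91.7 F [0.4066 0.5554 0.4967] close dir deg -28.9 j [-0.1918  0.2968  0.7385  2.1082 -0.2699  0.8292  0.2049]
.41,.08,.16 pos [0.6705, -0.3903, -0.0109] rot [0.0, 0.0001, -0.1109]
```

Call:
carry_out(
  delta_pos=[
    [0.06,-0.035,-0.01],
    [0.13,-0.076,-0.01],
    [0.2,-0.116,-0.01],
    [0.27,-0.157,-0.01],
    [0.34,-0.198,-0.01],
    [0.41,-0.239,-0.01],
    [0.48,-0.279,-0.01],
    [0.55,-0.32,-0.01],
    [0.62,-0.361,-0.01],
    [0.67,-0.39,-0.01],
  ],
  delta_rot=[
    [0,0,-0.01],
    [0,0,-0.021],
    [0,0,-0.033],
    [0,0,-0.045],
    [0,0,-0.056],
    [0,0,-0.068],
    [0,0,-0.079],
    [0,0,-0.091],
    [0,0,-0.103],
    [0,0,-0.111],
  ],
)

```text
time: 51.02
position: [0.4098, 0.0826, 0.1585]
orientation: [1.989, 2.431, 0.002]
contact_force: [0.9, -0.2, 0.4]
gripper_width: 0.996
gripper_force: 0.0
```

```bash
python3 - <<'E'
from h import *
Z={"a":(.4175,-.2299,.052),"b":(.6241,-.1257,.052),"c":(.5105,.3848,.046),"d":(.6202,.1212,.046),"e":(.4503,.2404,.042)}
P={"top":dict(a=(.417,-.2293),b=(.6238,-.1248),c=(.5096,.386),d=(.6199,.1222),e=(.4495,.2414)),"scene":dict(a=(.418,-.2304),b=(.6244,-.1265),c=(.5114,.3837),d=(.6206,.1202),e=(.451,.2395))}
for n in("top","scene"):
    im=imaging.camera(n); 
    for k,(x,y,z) in Z.items():
        q,f=dot(n,im,(x,y),z,.009); print(n,k,np.round((q-P[n][k])*1000,1),round(float(f),1))
    cv2.imwrite(f"pics/f_{n}.png",cv2.resize(cv2.convertScaleAbs(im[90:330] if n=="scene" else im[60:300],alpha=1.5)[:,:,::-1],(800,375),interpolation=cv2.INTER_CUBIC))
E
```

```text
top a [8.2 1.8] 13.7
top b [-1.6 -1.4] 16.7
top c [0.3 1.3] 20.6
top d [0.8 0.1] 23.1
top e [0.7 2.1] 17.2
scene a [1.1 0.9] 17.7
scene b [-0.2 -0.8] 21.2
scene c [-2.3  0.5] 26.5
scene d [-0.5 -1. ] 19.8
scene e [-1.8  0.4] 8.8
```

View pics/f_top.png

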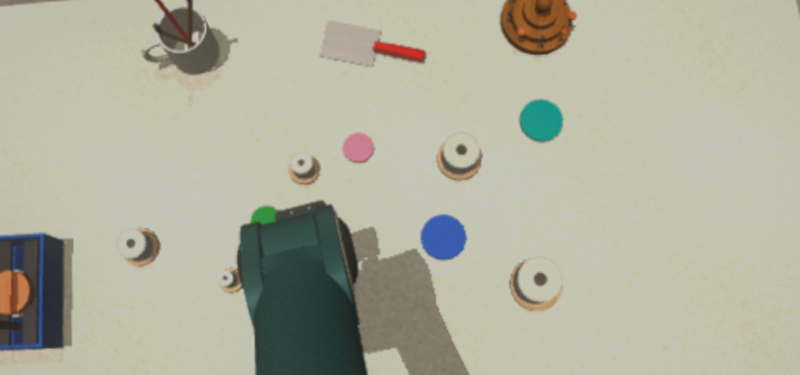

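View pics/f_scene.png

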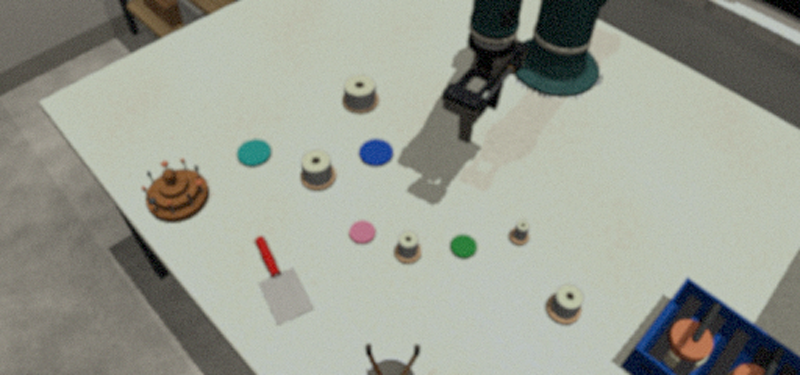

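All five rings stand on pads of their own size. The top-view reading for ring_a (+8 mm) disagrees with the scene view, so I'll check it.

```bash
python3 - <<'E'
from h import *
t=[]
for n in("top","scene"):
    im=imaging.camera(n); c=dict(top=(.417,-.2293),scene=(.418,-.2304))[n]
    p=rect(n,im,.052,c,.05,.00025); cv2.circle(p,(200,200),136,(255,0,0),1); cv2.drawMarker(p,(200,200),(255,0,0),0,16,1)
    t.append(cv2.convertScaleAbs(p,alpha=1.4)); print(dot(n,im,c,.052,.006))
cv2.imwrite("pics/a.png",np.hstack(t)[:,:,::-1])
E
```

```text
(array([ 0.4151, -0.2249]), np.float32(13.4987335))
(array([ 0.4199, -0.2298]), np.float32(16.991615))
```

View pics/a.png

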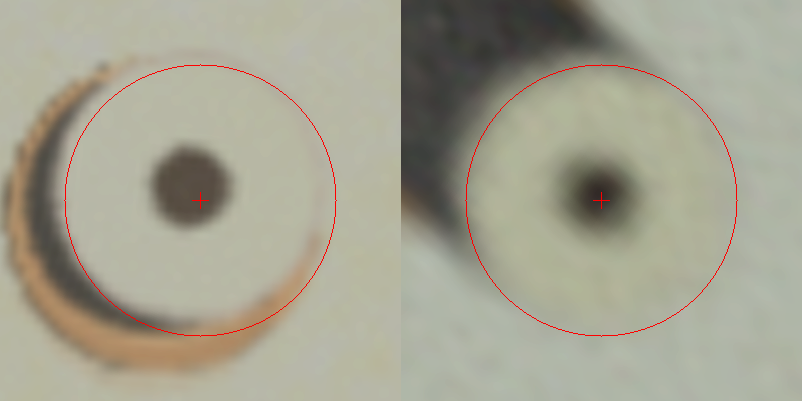

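Ring_a's real offset is about (+2.7, +1.7) mm, mostly across its grip axis; the finder was misled by its large dot. I'll recentre it by squeezing with the gripper turned 90° at the pad centre.

```bash
python3 plan.py .4175,-.2299,.16,20 .4175,-.2299,.09,61.2 .4175,-.2299,.016,61.2
```

```text
t 51.22 pos [0.4101 0.0799 0.1581] w mm 92.2 F [0.3643 0.2481 0.7396] close dir deg 11.1 j [-0.6866  0.1505  0.4539  2.2197 -0.0924  0.7882  0.0222]
.4175,-.2299,.16,20 pos [-0.7636, -0.1313, -0.0046] rot [0.0001, 0.0001, -0.0247]
.4175,-.2299,.09,61.2 pos [0.0, 0.0, 0.175] rot [0.0, 0.0, -0.1144]
.4175,-.2299,.016,61.2 pos [0.0, 0.0, 0.185] rot [0.0, 0.0, 0.0]
```

Call:
carry_out(
  delta_pos=[
    [-0.08,-0.014,0],
    [-0.16,-0.028,0],
    [-0.24,-0.041,0],
    [-0.33,-0.057,0],
    [-0.42,-0.072,0],
    [-0.51,-0.088,0],
    [-0.6,-0.103,0],
    [-0.68,-0.117,0],
    [-0.74,-0.127,0],
    [-0.7636,-0.1313,0],
  ],
  delta_rot=[
    [0,0,-0.003],
    [0,0,-0.005],
    [0,0,-0.008],
    [0,0,-0.01],
    [0,0,-0.013],
    [0,0,-0.016],
    [0,0,-0.019],
    [0,0,-0.022],
    [0,0,-0.0247],
    [0,0,-0.0247],
  ],
)

```text
time: 52.05
position: [0.4159, -0.2353, 0.1583]
orientation: [1.811, 2.565, -0.003]
contact_force: [0.1, 0.2, 0.8]
gripper_width: 1.002
gripper_force: 0.0
```

Call:
carry_out(
  delta_pos=[
    [0,0,0.02],
    [0,0,0.04],
    [0,0,0.06],
    [0,0,0.08],
    [0,0,0.1],
    [0,0,0.12],
    [0,0,0.14],
    [0,0,0.16],
    [0,0,0.17],
    [0,0,0.17],
  ],
  delta_rot=[
    [0,0,-0.015],
    [0,0,-0.03],
    [0,0,-0.045],
    [0,0,-0.06],
    [0,0,-0.075],
    [0,0,-0.09],
    [0,0,-0.1],
    [0,0,-0.108],
    [0,0,-0.1144],
    [0,0,-0.1144],
  ],
)

```text
time: 52.88
position: [0.4162, -0.2298, 0.0891]
orientation: [-0.783, -3.041, -0.0]
contact_force: [0.4, 1.2, -0.1]
gripper_width: 1.002
gripper_force: 0.0
```

Call:
carry_out(
  delta_pos=[
    [0,0,0],
    [0,0,0],
    [0,0,0],
    [0,0,0],
    [0,0,0],
    [0,0,0],
    [0,0,0],
    [0,0,0],
    [0,0,0],
    [0,0,0],
  ],
  delta_rot=[
    [0,0,0],
    [0,0,0],
    [0,0,0],
    [0,0,0],
    [0,0,0],
    [0,0,0],
    [0,0,0],
    [0,0,0],
    [0,0,0],
    [0,0,0],
  ],
)

```text
time: 53.72
position: [0.4174, -0.2297, 0.0897]
orientation: [0.782, 3.043, 0.0]
contact_force: [0.4, -0.9, -0.2]
gripper_width: 1.002
gripper_force: 0.0
```

```bash
python3 plan.py .4175,-.2299,.016,61.2
```

```text
t 53.72 pos [ 0.4174 -0.2297  0.0897] w mm 92.2 F [ 0.4345 -0.8883 -0.1963] close dir deg 61.2 j [ 0.0796  0.3792  0.4212  2.1391 -0.2467  0.6687  1.737 ]
.4175,-.2299,.016,61.2 pos [-0.0003, -0.0003, 0.1842] rot [0.0, -0.0, -0.0]
```

Call:
carry_out(
  delta_pos=[
    [0,0,0.015],
    [0,0,0.035],
    [0,0,0.06],
    [0,0,0.085],
    [0,0,0.11],
    [0,0,0.135],
    [0,0,0.16],
    [0,0,0.175],
    [0,0,0.184],
    [0,0,0.184],
  ],
  delta_rot=[
    [0,0,0],
    [0,0,0],
    [0,0,0],
    [0,0,0],
    [0,0,0],
    [0,0,0],
    [0,0,0],
    [0,0,0],
    [0,0,0],
    [0,0,0],
  ],
)

```text
time: 54.55
position: [0.4169, -0.2296, 0.0152]
orientation: [-0.781, -3.041, -0.0]
contact_force: [0.5, 0.7, -0.9]
gripper_width: 1.0
gripper_force: 0.0
```

Call:
carry_out(
  delta_pos=[
    [0,0,0],
    [0,0,0],
    [0,0,0],
    [0,0,0],
    [0,0,0],
    [0,0,0],
    [0,0,0],
    [0,0,0],
    [0,0,0],
    [0,0,0],
  ],
  delta_rot=[
    [0,0,0],
    [0,0,0],
    [0,0,0],
    [0,0,0],
    [0,0,0],
    [0,0,0],
    [0,0,0],
    [0,0,0],
    [0,0,0],
    [0,0,0],
  ],
  grip=0.6,
  force=15,
)

```text
time: 55.38
position: [0.418, -0.2295, 0.0165]
orientation: [0.781, 3.042, 0.001]
contact_force: [0.6, 3.1, 6.1]
gripper_width: 0.739
gripper_force: 15.0
```

```bash
python3 plan.py .4175,-.2299,.16,61.2
```

```text
t 55.38 pos [ 0.418  -0.2295  0.0165] w mm 68.0 F [0.6104 3.0887 6.1252] close dir deg 61.2 j [ 0.1525  0.5197  0.3386  2.1615 -0.3461  0.5102  1.8222]
.4175,-.2299,.16,61.2 pos [0.0003, -0.0012, -0.3588] rot [0.0001, 0.0001, 0.0]
```

Call:
carry_out(
  delta_pos=[
    [0,0,0],
    [0,0,0],
    [0,0,0],
    [0,0,0],
    [0,0,0],
    [0,0,-0.03],
    [0,0,-0.08],
    [0,0,-0.14],
    [0,0,-0.21],
    [0,0,-0.28],
  ],
  delta_rot=[
    [0,0,0],
    [0,0,0],
    [0,0,0],
    [0,0,0],
    [0,0,0],
    [0,0,0],
    [0,0,0],
    [0,0,0],
    [0,0,0],
    [0,0,0],
  ],
  grip=1.0,
)

```text
time: 56.22
position: [0.4168, -0.2298, 0.1288]
orientation: [-0.782, -3.041, 0.0]
contact_force: [0.5, -0.4, -0.3]
gripper_width: 1.004
gripper_force: 0.0
```

```bash
python3 plan.py .42,.06,.16,20
```

```text
t 56.22 pos [ 0.4168 -0.2298  0.1288] w mm 92.3 F [ 0.4846 -0.4317 -0.3405] close dir deg 61.2 j [ 0.0418  0.3091  0.4598  2.1168 -0.1971  0.7571  1.6944]
.42,.06,.16,20 pos [0.3424, 0.6384, -0.0779] rot [-0.0002, -0.0002, 0.1143]
```

Call:
carry_out(
  delta_pos=[
    [0.03,0.05,-0.04],
    [0.065,0.12,-0.078],
    [0.1,0.19,-0.078],
    [0.135,0.255,-0.078],
    [0.17,0.32,-0.078],
    [0.21,0.39,-0.078],
    [0.25,0.46,-0.078],
    [0.285,0.53,-0.078],
    [0.32,0.6,-0.078],
    [0.342,0.638,-0.078],
  ],
  delta_rot=[
    [0,0,0.01],
    [0,0,0.022],
    [0,0,0.034],
    [0,0,0.046],
    [0,0,0.058],
    [0,0,0.07],
    [0,0,0.082],
    [0,0,0.094],
    [0,0,0.106],
    [0,0,0.114],
  ],
)

```text
time: 57.05
position: [0.4204, 0.063, 0.1593]
orientation: [-1.799, -2.576, -0.001]
contact_force: [-0.6, -0.2, 0.1]
gripper_width: 0.999
gripper_force: 0.0
```

```bash
python3 - <<'E'
from h import *
Z={"a":.052,"b":.052,"c":.046,"d":.046,"e":.042}
P={"top":dict(a=(.417,-.2293),b=(.6238,-.1248),c=(.5096,.386),d=(.6199,.1222),e=(.4495,.2414)),"scene":dict(a=(.418,-.2304),b=(.6244,-.1265),c=(.5114,.3837),d=(.6206,.1202),e=(.451,.2395))}
rows=[]
for n in("top","scene"):
    im=imaging.camera(n); t=[]
    for k,z in Z.items():
        p=rect(n,im,z,P[n][k],.04,.0005)
        cv2.circle(p,(80,80),{"a":68,"b":57,"c":46,"d":35,"e":24}[k],(255,0,0),1); cv2.drawMarker(p,(80,80),(255,0,0),0,10,1); t.append(p)
        g=rect(n,im,z,P[n][k],.015,.00025).mean(2); g=cv2.GaussianBlur(g,(0,0),2); m=(g<(g.min()+np.percentile(g,80))/2).astype(np.uint8)
        _,L,S,C=cv2.connectedComponentsWithStats(m); i=L[np.unravel_index(np.argmin(np.where(np.hypot(*np.mgrid[-60:61,-60:61])<24,g,999)),g.shape)]
        print(n,k,"dot off mm",np.round((60-C[i][::-1])*.25,1),"diam",round(2*(S[i,4]/np.pi)**.5*.25,1))
    rows.append(np.hstack(t))
cv2.imwrite("pics/fin.png",cv2.resize(cv2.convertScaleAbs(np.vstack(rows),alpha=1.4)[:,:,::-1],(800,320)))
E
```

```text
top a dot off mm [ 1.5 -0.4] diam 19.6
top b dot off mm [1.5 0.5] diam 16.2
top c dot off mm [-0.1  1. ] diam 13.1
top d dot off mm [0.8 0.1] diam 8.5
top e dot off mm [0.5 1.8] diam 4.9
scene a dot off mm [-0.7 -2.1] diam 15.1
scene b dot off mm [-0.2 -0.9] diam 13.3
scene c dot off mm [-2.3  0.4] diam 10.5
scene d dot off mm [-0.5 -1. ] diam 8.5
scene e dot off mm [-1.8 -1.1] diam 31.8
```

View pics/fin.png

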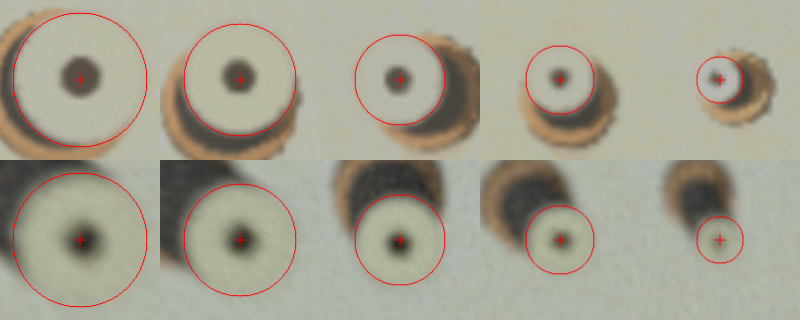

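In the final views every ring is upright and within about 1.5 mm of its pad centre. Handing in.

```bash
python3 -c "
from station import env
print(env.hand_in())"
```

```text
the job is handed in; nothing more can be done
None
```

All five rings stand upright on the pads of their own size, within about 1.5 mm of centre by the final camera check, and the job was handed in at about 57 s of the 144 s allowed; no verdict came back.

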